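Check a frame for square by its diagonals

ROBOT

A 7-joint arm with a two-finger parallel gripper is mounted at the origin on the work surface; the furniture and walls round the work are solid. World frame = base frame: x ahead of the robot, y to its left, z up, the work surface at z = 0. Lengths are in mm, angles in rad, forces in N, time in s.
With the tool pointing down it reaches from about 400 to 850 mm from the base axis. Payload 10.4 kg.
Tool frame: the origin (TCP) lies on the mounting face of the last link; the fingertips stand 182 mm ahead of it and the grasp point (between the pads) lies 164 mm ahead of it; z points along the fingers, y is the direction in which the jaws open and shut (so a half turn about z gives the same grasp; the last joint's range is limited). The gripper opens to 87 mm and grips with 3 to 60 N. Pads are 19 mm wide; open, the fingers measure 117 mm over their backs; the gripper's body (75 mm by 190 mm) begins 51 mm behind the grasp point.
Start: joints at [1.183, 0.332, -0.065, 1.46, 0.022, 1.35, -0.088], TCP at [222.99, -583.873, 404.776] pointing down, gripper open.
Joint ranges: [-2.6, 2.6], [-0.5, 2.12], [-1.47, 1.34], [0.16, 2.42], [-1.27, 4.41], [0.06, 2.06], [-2.6, 2.6]. Speed limits (rad/s): [2.22, 2.22, 2.79, 2.79, 3.14, 3.14, 3.14].

INTERFACE

Orientations are given as a 3x3 rotation matrix whose columns are the frame's x, y, z axes.
In Python, from cell import env, cams gives the robot as it stands.
- The arm moves only by the tool arm_command, never from a script. Its argument "rows" is a list of rows, each a list of 6 numbers: the shift along the world's x, y, z in units of 25 mm (1.0 is 25 mm), then the turn, a rotation vector about the world's x, y, z in units of 6 degrees (1.0 is 6 degrees). A call has 1 to 20 rows; each row is the pose to reach, as a shift and turn from the pose commanded when the call began; what a row does not reach only later rows make up. A row lasts 1/12 s, in which the tool goes at most 41.7 mm and 7.16 degrees, less where a joint would pass 70% of its speed; a pose out of reach is approached as far as the arm can. A call with a gripper value outside its range is refused whole. "jaw" is the opening, from 0 (shut) to 1 (fully open), set as the call begins (left out, the last holds). The fingers move at their own pace and stop on an object; "grip_force" is the grip in N (left out, the last holds). Time passes only in rows, so rows that repeat a pose let the fingers close. It gives the time, the measured TCP pose, the force and the opening at its end, in the units of the state.
- env.sense(): the state, without advancing time (a new reading comes with each control period).
- cams.grab_frame(name): name is "side" or "top"; returns a dict with "image" (384x512x3 uint8, red, green, blue), "intrinsics" (3x3 intrinsics, pixels), "k1" (the pictures are not rectified: a ray, as slopes to the right and down, at radius r is drawn at 1 + k1 r^2 times it, then the intrinsics apply), "R" (3x3) and "t" (3): a world point X has camera coordinates R X + t. Camera axes: x right, y down, z forward; pixel columns grow to the right and rows downward; lengths in mm; the calibration is good to about 2 mm. A picture is of the moment at which its call begins. There is no depth.
- env.finish_job(): hands the job in, once; it reports no verdict.
The state is a dict: "t": time; "q": joint angles; "qd": joint speeds; "joint_efforts": joint torques, N m; "position": TCP position; "tool_rot": TCP orientation; "force": force on the tool from outside, world axes, zero at the start; "ft_torque": the same for the moment, N m; "finger_gap": finger opening in mm.
Only numpy, scipy, OpenCV 4.12 (cv2) and the standard library are available. Lean on these libraries where they do the work, as an engineer would, in place of code of your own. Each camera call takes 0.05 s, during which the arm holds its last target.

TASK

Check whether the wooden frame on the board is square: lay the slide rule flat inside it with its ends in two opposite corners and the tongue drawn out to touch, first along the diagonal that starts at the near left corner, then along the one that starts at the near right corner, and leave the rule lying there. Then slide the squat pot along the board's lip, never lifting it, to the centre of the ring before the near corner of the longer diagonal, or to the middle ring if the two lengths agree within about 7 mm. Do not force the frame out of its shape, and leave the other things where they stand.

Things in the scene. Friction and masses are not known exactly. Their poses are not given: they have to be found in the camera images.
- board: fixed plywood board, 8 mm thick, origin at bench height under the middle of the frame; x points from the near to the far bar, y left, z up. A lip 85 x 330 mm lies on its near side. On it a frame of four wooden bars (18 wide, 20 mm high), stiffly pinned at the corners: near bar square to the board, far bar up to 20 mm off to the left or right, so the inside is a slanted parallelogram
- corner_near_left (a point): inside corner of the wooden frame, nearest to the robot on the left, at the height of the board's top face; the bars there rise 20 mm above the board. A rounded end of the rule stops about 2 mm short of the exact corner. The inside is about 140 mm (x) by 170 mm (y), with diagonals of 205 to 235 mm
- corner_near_right (a point): inside corner of the wooden frame, nearest to the robot on the right, at the height of the board's top face; the bars there rise 20 mm above the board. A rounded end of the rule stops about 2 mm short of the exact corner
- corner_far_left (a point): inside corner of the wooden frame, farthest from the robot on the left, at the height of the board's top face; the bars there rise 20 mm above the board. A rounded end of the rule stops about 2 mm short of the exact corner
- corner_far_right (a point): inside corner of the wooden frame, farthest from the robot on the right, at the height of the board's top face; the bars there rise 20 mm above the board. A rounded end of the rule stops about 2 mm short of the exact corner
- mark_left (a point): centre of the left one of three dark rings, 60 mm across, drawn on the top of the board's lip; it lies before the near left corner of the frame
- mark_middle (a point): centre of the middle ring on the lip, like the left one; the rings are 70 mm apart
- mark_right (a point): centre of the right ring on the lip, before the near right corner of the frame
- stock_grip (a point): in the black handle of the slide rule's stock (0.34 kg): a fin 28 mm long along the rule, 14 mm thick across it, top 50 mm above the rule's underside; this point is 38 mm above the underside and 59.5 mm ahead of the tail's end, x along the rule from tail to nose, z up. The rule lies flat, 24 mm wide. The stock is heavy enough to stay put when its tongue (0.04 kg) is slid
- tongue_grip (a point): centre of the grip part of the tongue's black handle, 38 mm above the rule's underside and 60 mm behind the nose's end: a fin 22 mm long along the rule, 14 mm thick, top 50 mm above the underside. 65.5 mm ahead of the stock handle when closed
- rule_tail (a point): end of the rule's tail (fixed to the stock), a rounded steel end 8 mm wide (so are the last 25 mm of the rule), 7 mm above the underside
- rule_nose (a point): The rule starts on the bench right of the board; a fixed tissue carton, up to 0.19 m tall with its tissue, stands ahead of it. This point: end of the rule's nose (on the tongue), a rounded steel end 8 mm wide (so are the last 25 mm of the rule), 7 mm above the underside
- tongue (a joint): how far the tongue is drawn out of the stock, 0 (closed, the rule is 185 mm long) to 0.060 m (245 mm long); it slides with a light friction of about 0.5 N and stays where it is left
- pot_centre (a point): centre, half-way up, of the squat white pot with a screw lid, 48 mm across and 52 mm tall, standing on the left or the right end of the board's lip (about 0.15 kg)
- bottle_centre (a point): centre, half-way up, of a bystander: white plastic bottle with a screw cap, 42 mm across and 64 mm tall, standing on the other end of the board's lip than the pot; it is taller and slimmer than the pot
- amber_bottle_centre (a point): centre, half-way up, of a bystander: amber bottle with a black cap, 38 mm across and 78 mm tall, standing on the bench just right of the board
- brick_centre (a point): centre, half-way up, of a bystander: black power supply 62 x 168 x 37 mm, lying on the bench behind the board

How it is judged:
By the outcome, as a careful person would: the job done as asked, in the order asked, and still so for the second after the job is handed in, with the robot touching nothing.
It also fails if it takes over 72 s, if anything falls off the work surface, if the arm or the gripper's body presses on something with over 40 N, if the wrist force passes 120 N, or if a joint passes its speed limit or range.

## Working session

There is one attempt and no reset: what is moved stays moved. The work goes in short steps, Python scripts to look and compute and a tool call to move; the robot and the scene stay as the last step left them, time stands still between calls to the robot, and variables do not carry over. Pictures are saved under pics/ and viewed, and the job is handed in when it is done.

Besides the shell and the picture viewer there is one more tool, called after "Emit:" by a JSON object that holds its "op" and its "data", one argument or row to a line. arm_command: Moves the arm, as the interface text tells. Its arguments: {"type":"object","properties":{"rows":{"type":"array"},"jaw":{"type":"number"},"grip_force":{"type":"number"}},"required":["rows"]}

```bash
ls; mkdir -p pics
python3 - <<'E'
from cell import env,cams
import cv2
s=env.sense();print(s['t'],s['position'],s['tool_rot'],s['force'],s['finger_gap'])
for n in('side','top'):
    f=cams.grab_frame(n);print(n,f['intrinsics'],f['k1'],f['R'],f['t'])
    cv2.imwrite(f'pics/{n}0.png',cv2.resize(f['image'][:,:,::-1],(800,600),interpolation=cv2.INTER_CUBIC))
    cv2.imwrite(f'pics/{n}0_raw.png',f['image'][:,:,::-1])
E
```

```text
pics
0.0 [ 222.92547541 -583.74887975  403.93842888] [[ 9.34187793e-01  3.56781159e-01 -6.09095596e-04]
 [ 3.56781664e-01 -9.34186888e-01  1.30449549e-03]
 [-1.03589708e-04 -1.43595790e-03 -9.99998964e-01]] [ 0.14327231 -0.2291894   0.80577449] 87.22073993436913
side [[496.9215398    0.         257.9812732 ]
 [  0.         496.9215398  194.41729612]
 [  0.           0.           1.        ]] 0.058752366906031174 [[ 0.35296441  0.93562678 -0.00431825]
 [ 0.72721928 -0.27724095 -0.62792481]
 [-0.58870046  0.2184948  -0.77826203]] [-290.61801618 -352.32382152 1695.55217235]
top [[455.56486935   0.         256.84655992]
 [  0.         455.56486935 191.34647651]
 [  0.           0.           1.        ]] 0.05019806099950827 [[-0.0167141  -0.99985813  0.00208751]
 [-0.99039952  0.01626938 -0.13727381]
 [ 0.13722037 -0.00436187 -0.99053094]] [  84.25356326  557.93554897 1229.67649356]
```

View pics/side0.png

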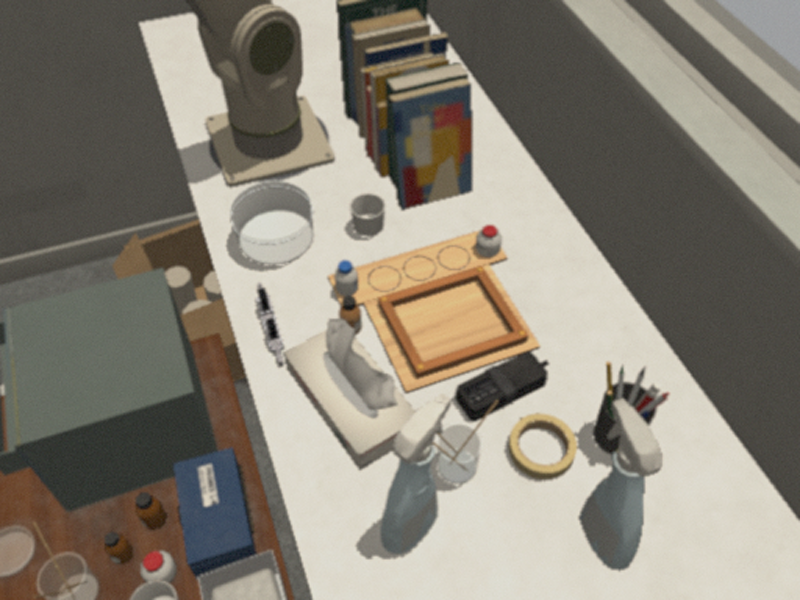

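View pics/top0.png

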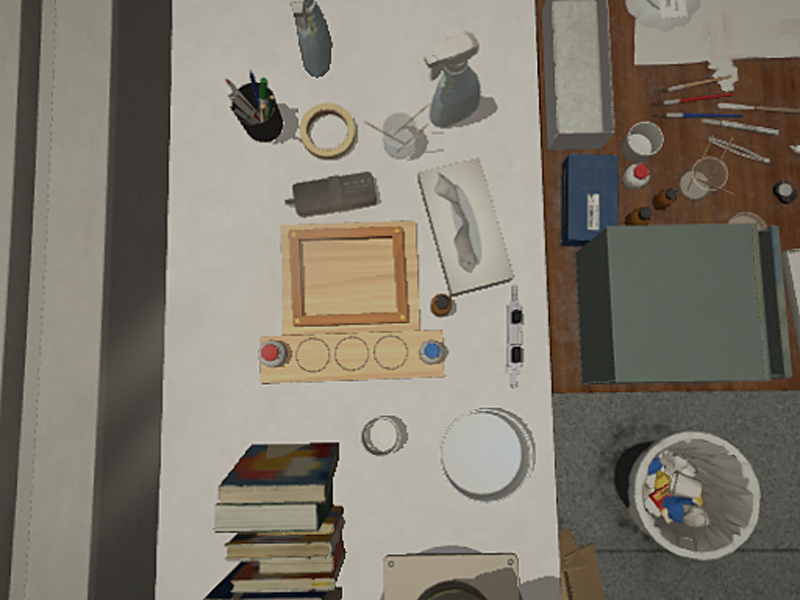

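```bash
cat > h.py <<'E'
import numpy as np, cv2
from cell import env,cams
def grab(n):
    f=cams.grab_frame(n); f['im']=f['image'][:,:,::-1].copy(); return f
def ray(f,uv):
    K=f['intrinsics']; d=np.array([f['k1'],0,0,0,0.])
    p=cv2.undistortPoints(np.float64(uv).reshape(-1,1,2),K,d).reshape(-1,2)
    D=np.c_[p,np.ones(len(p))]@f['R']
    C=-f['R'].T@f['t']
    return C,D
def plane(f,uv,z):
    C,D=ray(f,uv); return C+D*((z-C[2])/D[:,2])[:,None]
def proj(f,X):
    X=np.float64(X).reshape(-1,3)
    p,_=cv2.projectPoints(X,cv2.Rodrigues(f['R'])[0],f['t'],f['intrinsics'],np.array([f['k1'],0,0,0,0.]))
    return p.reshape(-1,2)
def tri(f,a,g,b):
    C1,D1=ray(f,a);C2,D2=ray(g,b);out=[]
    for d1,d2 in zip(D1,D2):
        A=np.c_[d1,-d2]; s=np.linalg.lstsq(A,C2-C1,rcond=None)[0]
        p=C1+s[0]*d1;q=C2+s[1]*d2; out.append(np.r_[(p+q)/2,np.linalg.norm(p-q)])
    return np.array(out)
def save(name,im,box,s):
    x0,y0,x1,y1=box; cv2.imwrite(f'pics/{name}.png',cv2.resize(im[y0:y1,x0:x1],None,fx=s,fy=s,interpolation=cv2.INTER_CUBIC))
def st():
    s=env.sense();np.set_printoptions(precision=3,suppress=True)
    print(s['t'],'p',s['position'],'yaw x',np.degrees(np.arctan2(s['tool_rot'][1,0],s['tool_rot'][0,0])),'z',s['tool_rot'][:,2],'F',s['force'],'gap',s['finger_gap'],'q',s['q'])
    return s
E
python3 - <<'E'
from h import *
t=grab('top');s=grab('side')
save('t1',t['im'],(155,130,295,250),5)
save('t2',t['im'],(260,100,360,255),3.8)
save('s1',s['im'],(200,140,350,250),5)
E
```

```text
(no output)
```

View pics/t1.png

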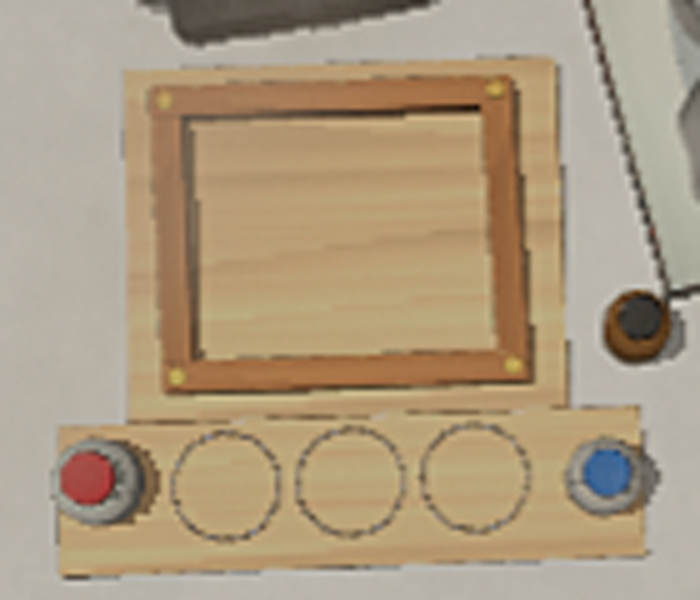

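View pics/t2.png

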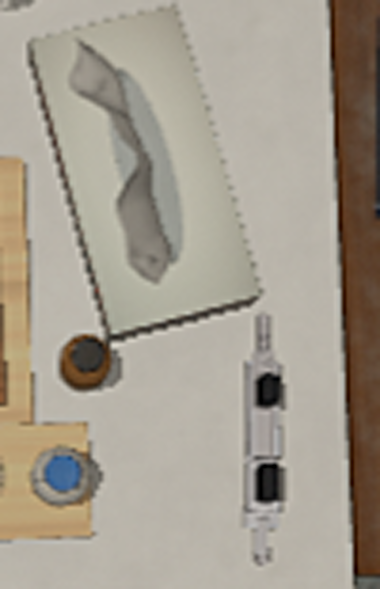

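View pics/s1.png

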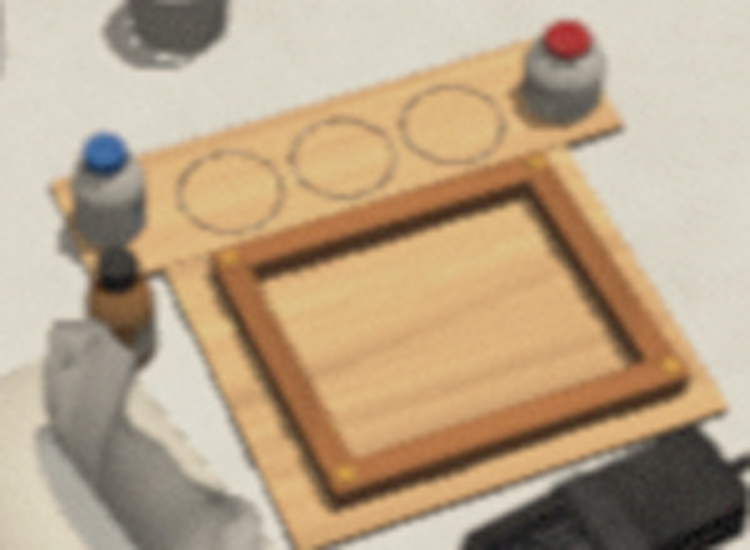

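```bash
cat > meas.py <<'E'
from h import *
t=grab('top');s=grab('side')
def pins(f,guess,w=4):
    out=[]
    lab=f['im'].astype(float)
    for u,v in guess:
        u,v=int(round(u)),int(round(v))
        P=lab[v-w:v+w+1,u-w:u+w+1]; 
        e=P[:,:,1]-0.55*P[:,:,2]   # green high relative to red => yellow vs brown
        m=np.clip(e-(e.min()+0.5*(e.max()-e.min())),0,None)
        # keep blob at max
        lbl=cv2.connectedComponents((m>0).astype(np.uint8))[1]
        k=lbl[w-1:w+2,w-1:w+2]; k=np.bincount(k[k>0]).argmax() if (k>0).any() else 0
        m=m*(lbl==k)
        yy,xx=np.mgrid[-w:w+1,-w:w+1]; out.append((u+(m*xx).sum()/m.sum(),v+(m*yy).sum()/m.sum()))
    return np.array(out)
gt=[(155+177/5,130+376/5),(155+513/5,130+365/5),(155+165/5,130+100/5),(155+495/5,130+90/5)]
gs=[(200+538/5,140+160/5),(200+228/5,140+257/5),(200+672/5,140+366/5),(200+345/5,140+472/5)]
pt=pins(t,gt);ps=pins(s,gs)
print(pt-np.array(gt),ps-np.array(gs))
Pt=plane(t,pt,28);Ps=plane(s,ps,28);T=tri(t,pt,s,ps)
print('NL NR FL FR\n',Pt,'\n',Ps,'\n',T)
for P in(Pt,Ps):
    print('diag',np.linalg.norm(P[0]-P[3]),np.linalg.norm(P[1]-P[2]),'near',np.linalg.norm(P[0]-P[1]),'far',np.linalg.norm(P[2]-P[3]),'L',np.linalg.norm(P[0]-P[2]),'R',np.linalg.norm(P[1]-P[3]))
# caps
def blob(f,lo,hi,box):
    hsv=cv2.cvtColor(f['im'],cv2.COLOR_BGR2HSV);m=cv2.inRange(hsv,lo,hi)
    x0,y0,x1,y1=box;M=np.zeros_like(m);M[y0:y1,x0:x1]=m[y0:y1,x0:x1]
    M0=cv2.moments(M,True);return (M0['m10']/M0['m00'],M0['m01']/M0['m00']),M0['m00']
bt=(150,200,300,250);bs=(205,130,340,200)
for nm,lo,hi in(('red',(170,120,60),(180,255,255)),('blue',(100,120,60),(125,255,255))):
    a=blob(t,lo,hi,bt);b=blob(s,lo,hi,bs);print(nm,a,b,tri(t,[a[0]],s,[b[0]]))
E
python3 meas.py
```

```text
[[-0.51456202 -0.21673796]
 [-0.53948371 -0.41599661]
 [-0.50378151 -0.06134454]
 [ 0.50820176 -2.58458068]] [[ 1.88042566 -1.9604608 ]
 [        nan         nan]
 [        nan         nan]
 [-0.36881978 -0.20143541]]
 ** On entry to DLASCL parameter number  4 had an illegal value
 ** On entry to DLASCL parameter number  4 had an illegal value
 ** On entry to DLASCL parameter number  4 had an illegal value
 ** On entry to DLASCL parameter number  4 had an illegal value
 ** On entry to DLASCL parameter number  5 had an illegal value
 ** On entry to DLASCL parameter number  4 had an illegal valuemeas.py:15: RuntimeWarning: invalid value encountered in scalar divide
  yy,xx=np.mgrid[-w:w+1,-w:w+1]; out.append((u+(m*xx).sum()/m.sum(),v+(m*yy).sum()/m.sum()))
Traceback (most recent call last):
  File "meas.py", line 21, in <module>
    Pt=plane(t,pt,28);Ps=plane(s,ps,28);T=tri(t,pt,s,ps)
                                          ~~~^^^^^^^^^^^
  File "h.py", line 20, in tri
    A=np.c_[d1,-d2]; s=np.linalg.lstsq(A,C2-C1,rcond=None)[0]
                       ~~~~~~~~~~~~~~~^^^^^^^^^^^^^^^^^^^^
numpy.linalg.LinAlgError: SVD did not converge in Linear Least Squares
```

```bash
python3 - <<'E'
import re
c=open('meas.py').read()
a=c.index('def pins');b=c.index('gt=[')
c=c[:a]+'''def pins(f,guess,w=2):
    out=[]
    for u,v in guess:
        u,v=int(round(u-.4)),int(round(v-.4))
        P=f['im'][v-w:v+w+1,u-w:u+w+1].astype(float)
        e=P[:,:,1]/P[:,:,2]; m=np.clip(e-np.median(e),0,None)**1.5
        yy,xx=np.mgrid[-w:w+1,-w:w+1]; out.append((u+(m*xx).sum()/m.sum(),v+(m*yy).sum()/m.sum()))
    return np.array(out)
'''+c[b:]
open('meas.py','w').write(c)
E
python3 meas.py
```

```text
[[-0.41891029 -0.1740314 ]
 [-0.52912488 -0.39081891]
 [-0.47178817  0.09374662]
 [-0.3908426  -0.52089215]] [[ 0.10068625 -1.45425167]
 [-1.58808806 -1.98265624]
 [-0.03929966 -1.13677875]
 [-0.48616907 -0.02631599]]
NL NR FL FR
 [[525.22165718 262.18600771  28.        ]
 [528.88712185  74.85538399  28.        ]
 [682.05015453 269.59009953  28.        ]
 [686.7387545   82.04966694  28.        ]] 
 [[516.71616288 268.43371355  28.        ]
 [517.64578032  73.8447844   28.        ]
 [678.11107716 273.81981297  28.        ]
 [682.64532549  82.42440112  28.        ]] 
 [[524.6011012  262.26653055  38.390755     3.26719532]
 [527.03968519  72.95399799  39.30863325   4.06275197]
 [681.27861402 270.08450239  33.36221355   2.70157549]
 [685.55516731  81.65699248  32.45801174   0.81030709]]
diag 241.94394803419638 247.75093141449656 near 187.36648102899474 far 187.59903204970803 L 157.0031788088919 R 158.01549176413758
diag 249.26281574467848 256.3964187370294 near 194.59114968086254 far 191.44911356362417 L 161.48476220408833 R 165.22245527809667Traceback (most recent call last):
  File "meas.py", line 26, in <module>
    a=blob(t,lo,hi,bt);b=blob(s,lo,hi,bs);print(nm,a,b,tri(t,[a[0]],s,[b[0]]))
  File "meas.py", line 23, in blob
    M0=cv2.moments(M,True);return (M0['m10']/M0['m00'],M0['m01']/M0['m00']),M0['m00']
                                   ~~~~~~~~~^~~~~~~~~~
ZeroDivisionError: float division by zero
```

```bash
cat > rule.py <<'E'
from h import *
t=grab('top');s=grab('side')
print('C',-t['R'].T@t['t'],-s['R'].T@s['t'])
def P(f,x,y,o,sc,z): return plane(f,[((x+.5)/sc-.5+o[0],(y+.5)/sc-.5+o[1])],z)[0]
for n,x,y,z in(('nose',263,313,7),('tail',262,564,7),('fin t',270,389,50),('fin s',270,483,50)):
    print(n,P(t,x,y,(260,100),3.8,z))
pt=np.array([(177,376),(513,365),(165,100),(495,90)])
ps=np.array([(538,160),(228,257),(672,366),(345,472)])
pp=(ps+.5)/5-.5+np.array([200,140]);print('side pins',plane(s,pp,28))
pp2=(pt+.5)/5-.5+np.array([155,130]);print('top pins',plane(t,pp2,28)); print(tri(t,pp2,s,pp))
# rings
for n,x,y in(('L',226,486),('M',351,481),('R',475,477)): print(n,P(t,x,y,(155,130),5,8))
for n,x,y in(('L',452,124),('M',343,158),('R',231,191)): print(n,P(s,x,y,(200,140),5,8))
a=((np.array([[88,477],[608,472]])+.5)/5-.5)+[155,130];b=((np.array([[568,38],[104,152]])+.5)/5-.5)+[200,140]
print('pot,bottle cap',plane(t,a,60),tri(t,a,s,b))
save('s2',s['im'],(150,170,230,240),8)
save('t3',t['im'],(310,175,350,255),7)
E
python3 rule.py
```

```text
C [ 385.25066156   80.52803538 1294.44667014] [1356.96684489 -196.23792386 1097.0960463 ]
nose [ 587.19168607 -131.36447415    7.        ]
tail [ 400.02931776 -123.28955599    7.        ]
fin t [ 524.78473476 -127.19855188   50.        ]
fin s [ 456.99636455 -124.50258367   50.        ]
side pins [[519.89362662 265.43440498  28.        ]
 [524.19129382  75.01343293  28.        ]
 [679.99013062 271.82698353  28.        ]
 [681.63597197  83.06108366  28.        ]]
top pins [[525.85492966 262.13579632  28.        ]
 [528.90700168  74.49385315  28.        ]
 [683.47839704 269.39096538  28.        ]
 [686.3878738   82.08125091  28.        ]]
[[5.25282469e+02 2.61749393e+02 3.50234587e+01 1.29021212e+00]
 [5.28221133e+02 7.41277795e+01 3.30392914e+01 8.12641867e-01]
 [6.82659284e+02 2.69305963e+02 3.23785657e+01 1.18439848e+00]
 [6.85055980e+02 8.18731398e+01 3.33332700e+01 4.21754038e-01]]
L [465.30332629 237.20733318   8.        ]
M [466.89702168 166.84122929   8.        ]
R [467.96803465  96.90533259   8.        ]
L [460.13971627 238.28633905   8.        ]
M [462.13245032 168.26422294   8.        ]
R [462.76208697  98.39125815   8.        ]
pot,bottle cap [[468.24623052 305.26800464  60.        ]
 [466.14169945  24.18182024  60.        ]] [[4.68035177e+02 3.04706832e+02 6.35897760e+01 1.90870861e-01]
 [4.65229419e+02 2.48047383e+01 7.38774810e+01 2.18218505e-02]]
```

View pics/t3.png

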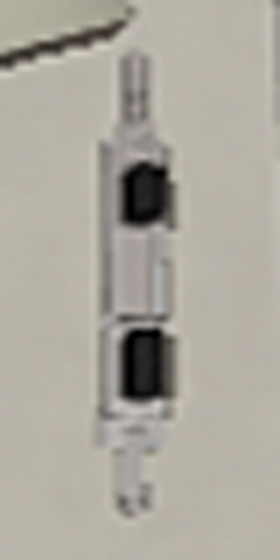

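View pics/s2.png

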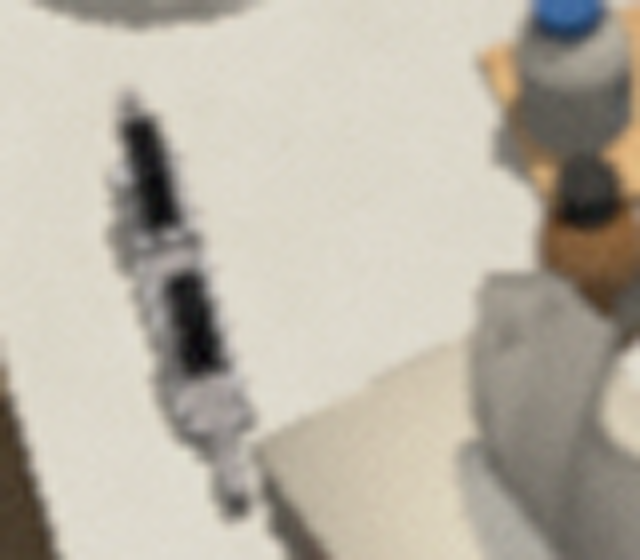

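Run:
```python
from h import *
t=grab('top');s=grab('side')
a=np.array([[608,381],[608,228]])/1.5625;b=np.array([[163,271],[196,400]])/1.5625
print(tri(t,a,s,b)); st()
```

```text
[[ 406.32444503 -266.68515328  114.19785375   10.2463603 ]
 [ 667.08581587 -274.59007975  104.80752663    8.39466443]]
0.6 p [ 222.976 -583.866  404.77 ] yaw x 20.90203887741564 z [ 0. -0. -1.] F [-0.597  0.284  0.267] gap 87.08639568151723 q [ 1.183  0.332 -0.065  1.46   0.022  1.35  -0.088]
```

Emit:
{"op": "arm_command", "data": {
  "rows": [
    [2.4,4.6,0,0,0,6.5],
    [4.7,9.2,0,0,0,13],
    [9.44,18.36,-3,0,0,26.1],
    [9.44,18.36,-3,0,0,26.1],
    [9.44,18.36,-3,0,0,26.1],
    [9.44,18.36,-3,0,0,26.1],
    [9.44,18.36,-3,0,0,26.1],
    [9.44,18.36,-3,0,0,26.1],
    [9.44,18.36,-3,0,0,26.1],
    [9.44,18.36,-3,0,0,26.1],
    [9.44,18.36,-3,0,0,26.1],
    [9.44,18.36,-3,0,0,26.1],
    [9.44,18.36,-3,0,0,26.1],
    [9.44,18.36,-3,0,0,26.1],
    [9.44,18.36,-3,0,0,26.1],
    [9.44,18.36,-3,0,0,26.1],
    [9.44,18.36,-3,0,0,26.1],
    [9.44,18.36,-3,0,0,26.1],
    [9.44,18.36,-3,0,0,26.1],
    [9.44,18.36,-3,0,0,26.1]
  ],
  "jaw": 0.5
}}

```text
t: 2.27
position: [459.0, -124.9, 329.9]
tool_rot: [[-0.964, 0.267, 0.0], [0.267, 0.964, -0.0], [-0.0, -0.0, -1.0]]
force: [0.3, -0.7, 0.6]
finger_gap: 43.3
```

Run:
```python
from h import *
st()
```

```text
2.2667 p [ 458.985 -124.885  329.907] yaw x 164.49319217580077 z [ 0. -0. -1.] F [ 0.281 -0.694  0.582] gap 43.32743167107044 q [ 0.785  0.11  -0.643  1.911  0.072  1.143  1.415]
```

Emit:
{"op": "arm_command", "data": {
  "rows": [
    [0,0,-1,0,0,1.1],
    [0,0,-2,0,0,2.18],
    [0,0,-3,0,0,2.18],
    [0,0,-4,0,0,2.18],
    [0,0,-4,0,0,2.18]
  ]
}}

```text
t: 2.68
position: [457.2, -124.7, 226.0]
tool_rot: [[-0.999, 0.049, -0.006], [0.048, 0.999, 0.002], [0.006, 0.002, -1.0]]
force: [-0.8, -0.2, -0.9]
finger_gap: 43.1
```

Run:
```python
from h import *
s_=st()
t=grab('top');s=grab('side')
save('t4',t['im'],(280,140,360,255),5)
save('s4',s['im'],(130,130,250,240),5)
# project expected fingertip/grasp points
p=s_['position'];z=np.array([0,0,-1.])
print(proj(t,[p+164*z,p+182*z]),proj(s,[p+164*z,p+182*z]))
```

```text
2.6833 p [ 457.214 -124.673  226.   ] yaw x 177.22049860952097 z [-0.006  0.002 -1.   ] F [-0.787 -0.181 -0.912] gap 43.078244360183575 q [ 0.758  0.259 -0.641  2.011  0.189  0.937  1.542]
[[331.468 226.387]
 [330.387 226.788]] [[167.257 185.499]
 [168.221 189.714]]
```

View pics/s4.png

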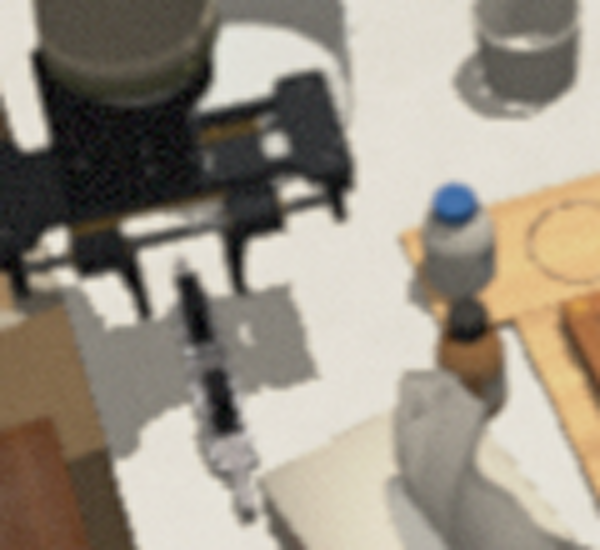

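View pics/t4.png

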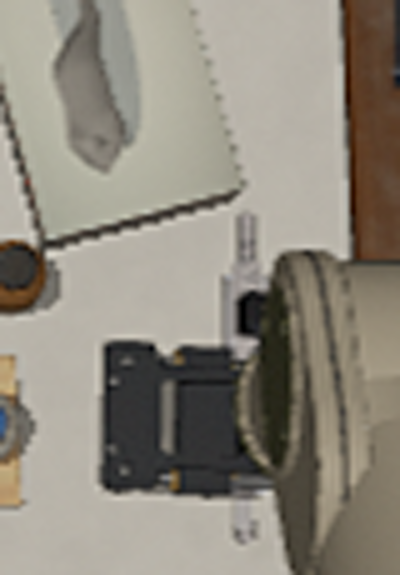

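Emit:
{"op": "arm_command", "data": {
  "rows": [
    [0,0,-0.5,0,0,0],
    [0,0,-1.0,0,0,0],
    [0,0,-1.0,0,0,0],
    [0,0,-1.0,0,0,0]
  ]
}}

```text
t: 3.12
position: [459.1, -124.9, 205.2]
tool_rot: [[-0.999, 0.048, -0.0], [0.048, 0.999, 0.0], [0.0, 0.0, -1.0]]
force: [0.3, 0.1, -0.1]
finger_gap: 43.5
```

Emit:
{"op": "arm_command", "data": {
  "rows": [
    [0,0,0,0,0,0],
    [0,0,0,0,0,0],
    [0,0,0,0,0,0],
    [0,0,0,0,0,0],
    [0,0,0,0,0,0],
    [0,0,0,0,0,0]
  ],
  "jaw": 0,
  "grip_force": 25
}}

```text
t: 3.62
position: [459.0, -124.7, 204.9]
tool_rot: [[-0.999, 0.048, 0.0], [0.048, 0.999, 0.0], [-0.0, 0.0, -1.0]]
force: [-0.1, 0.8, 1.8]
finger_gap: 13.6
```

Run:
```python
from h import *
s_=st()
s=grab('side')
save('s5',s['im'],(130,130,250,240),5)
```

```text
3.6167 p [ 459.039 -124.724  204.884] yaw x 177.22814338844574 z [ 0.  0. -1.] F [-0.108  0.811  1.755] gap 13.63479340854303 q [ 0.743  0.296 -0.63   2.023  0.223  0.889  1.515]
```

View pics/s5.png

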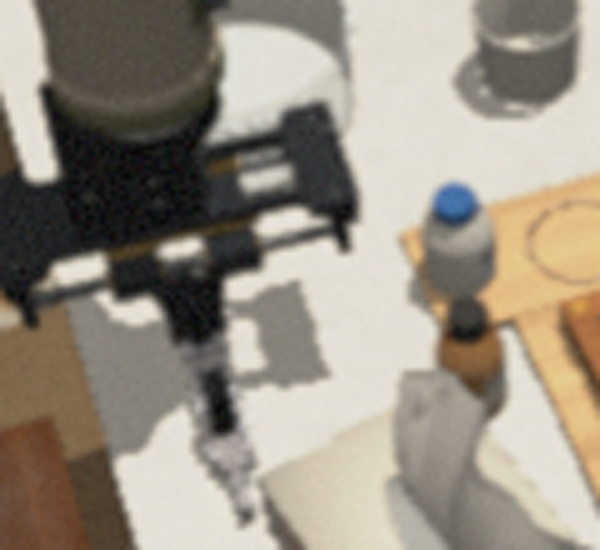

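Emit:
{"op": "arm_command", "data": {
  "rows": [
    [0,0,0.2,0,0,0],
    [-0.4,0,0.7,0,0,0],
    [-0.8,0,1.6,0,0,0],
    [-1,0,2.7,0,0,0],
    [-1,0,4,0,0,0],
    [-1,0,5.3,0,0,0],
    [-1,0,6.6,0,0,0],
    [-1,0,7.6,0,0,0],
    [-1,0,8.1,0,0,0],
    [-1,0.3,8.2,0,0,0]
  ],
  "grip_force": 35
}}

```text
t: 4.5
position: [434.1, -118.2, 412.1]
tool_rot: [[-0.999, 0.05, 0.003], [0.05, 0.999, -0.002], [-0.003, -0.002, -1.0]]
force: [1.1, -0.3, -4.6]
finger_gap: 13.7
```

Run:
```python
from h import *
s_=st()
s=grab('side');t=grab('top')
save('s6',s['im'],(80,40,280,240),3)
save('t6',t['im'],(230,140,390,260),5)
```

```text
4.5 p [ 434.095 -118.186  412.106] yaw x 177.11943451983714 z [ 0.003 -0.002 -1.   ] F [ 1.105 -0.315 -4.609] gap 13.739458877539 q [ 0.85  -0.035 -0.661  1.857 -0.021  1.309  1.715]
```

View pics/s6.png

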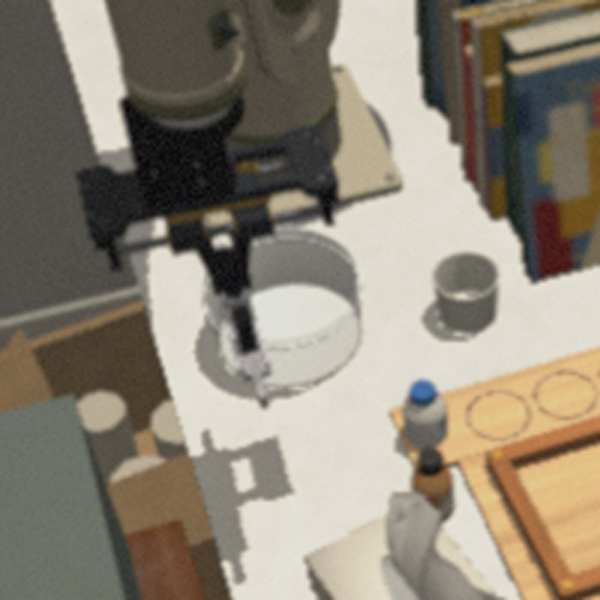

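View pics/t6.png

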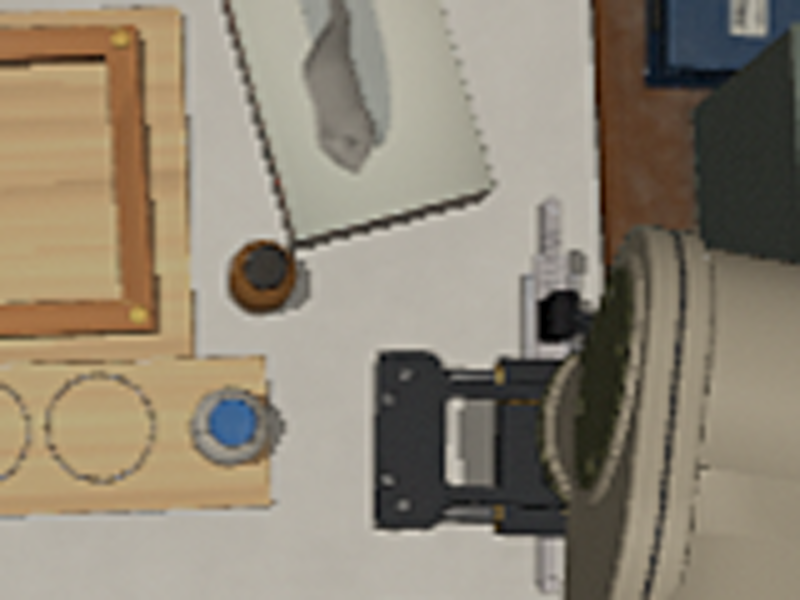

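Run:
```python
from h import *
s=grab('side');t=grab('top')
nt=[((549+.5)/5-.5+230,(200+.5)/5-.5+140)];ns=[((265+.5)/3-.5+80,(402+.5)/3-.5+40)]
print(plane(t,nt,214),plane(s,ns,214),tri(t,nt,s,ns))
tt=[((547+.5)/5-.5+230,(593+.5)/5-.5+140)];print('tail',plane(t,tt,214))
a=np.radians(-2.8);print('exp nose',434.1-.0+125.5*np.cos(a),-118.1+125.5*np.sin(a))
```

```text
[[ 560.12796887 -122.79134695  214.        ]] [[ 554.41144426 -124.5743679   214.        ]] [[ 559.06341851 -123.47209968  218.48907529    3.09227472]]
tail [[ 373.77055023 -113.90823234  214.        ]]
exp nose 559.45017023635 -124.23064610934946
```

Emit:
{"op": "arm_command", "data": {
  "rows": [
    [0,1.2,0,0,0,-0.8],
    [0.2,2.5,0,0,0,-1.6],
    [0.4,3.8,0,0,0,-2.4],
    [0.6,5.1,0,0,0,-3.2],
    [1,6.4,0,0,0,-4],
    [1.6,7.6,0,0,0,-4.8],
    [2.5,8.7,0,0,0,-5.5],
    [3.4,9.8,0,0,0,-6.2],
    [4.3,10.8,0,0,0,-6.9],
    [5.2,11.8,0,0,0,-7.5],
    [5.7,12.3,0,0,0,-7.65],
    [5.96,12.6,0,0,0,-7.65],
    [5.96,12.6,0,0,0,-7.65],
    [5.96,12.6,0,0,0,-7.65]
  ]
}}

```text
t: 5.87
position: [582.7, 197.4, 408.5]
tool_rot: [[-0.661, 0.75, -0.002], [0.75, 0.661, -0.0], [0.001, -0.002, -1.0]]
force: [-0.8, -0.7, -4.1]
finger_gap: 13.9
```

Run:
```python
from h import *
s_=st()
s=grab('side');t=grab('top')
save('s7',s['im'],(180,40,360,240),3)
save('t7',t['im'],(130,100,330,260),4)
```

```text
5.8667 p [582.686 197.377 408.549] yaw x 131.40022604737493 z [-0.002 -0.    -1.   ] F [-0.803 -0.729 -4.097] gap 13.867552604795417 q [ 0.256  0.443 -0.882  1.446  0.341  1.414  0.09 ]
```

View pics/s7.png

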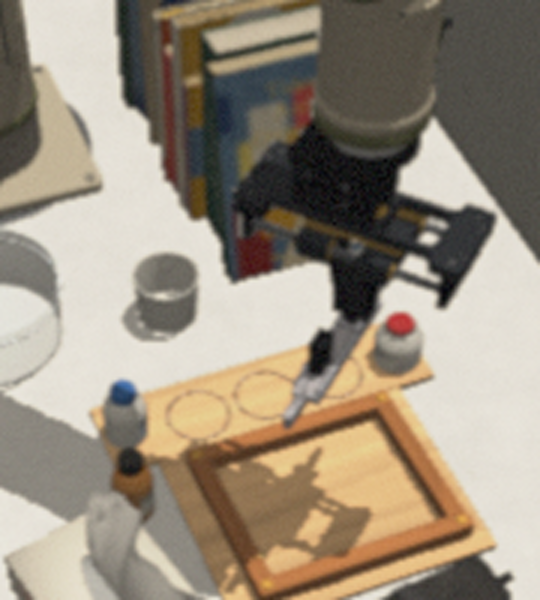

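View pics/t7.png

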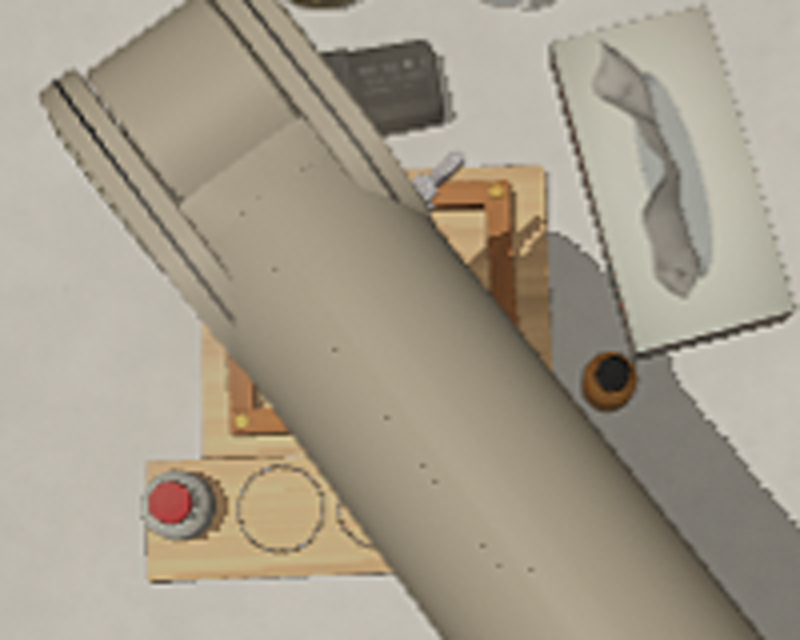

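Emit:
{"op": "arm_command", "data": {
  "rows": [
    [0,0,-1.3,0,0,0],
    [0,0,-2.6,0,0,0],
    [0,0,-3.9,0,0,0],
    [0,0,-5.2,0,0,0],
    [0,0,-6.2,0,0,0],
    [0,0,-6.4,0,0,0],
    [0,0,-6.4,0,0,0]
  ]
}}

```text
t: 6.55
position: [582.5, 196.1, 248.8]
tool_rot: [[-0.659, 0.752, -0.002], [0.752, 0.659, -0.001], [0.001, -0.003, -1.0]]
force: [0.4, 0.6, -3.8]
finger_gap: 13.6
```

Run:
```python
from h import *
s_=st()
s=grab('side');t=grab('top')
save('s8',s['im'],(230,130,350,250),5)
save('t8',t['im'],(150,120,290,240),5)
```

```text
6.55 p [582.469 196.145 248.769] yaw x 131.2610892371153 z [-0.002 -0.001 -1.   ] F [ 0.407  0.636 -3.775] gap 13.641032346394015 q [ 0.219  0.58  -0.816  1.625  0.454  1.14   0.01 ]
```

View pics/s8.png

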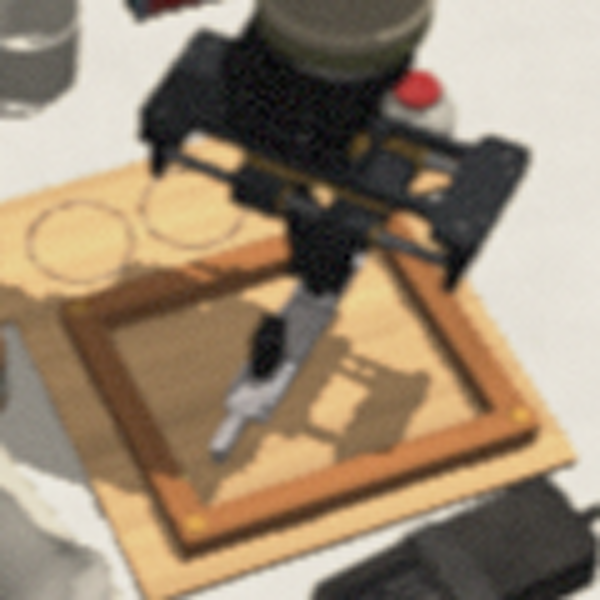

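View pics/t8.png

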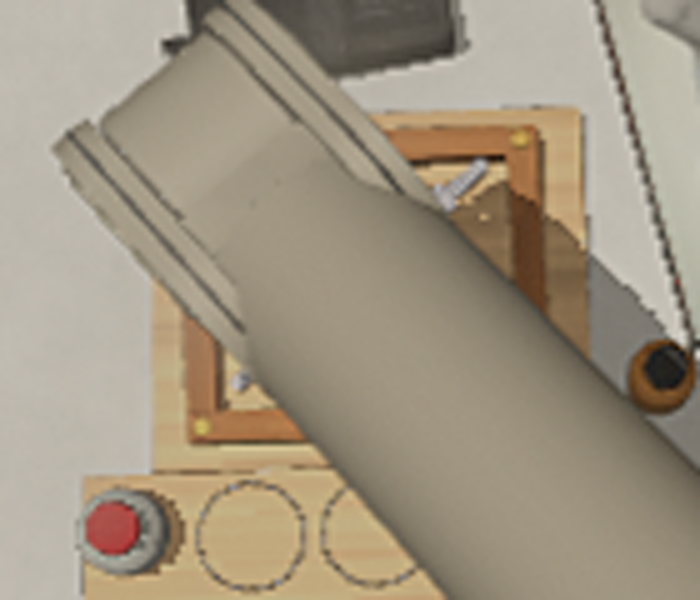

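Run:
```python
from h import *
t=grab('top');s=grab('side')
P=lambda x,y,z:plane(t,[((x+.5)/5-.5+150,(y+.5)/5-.5+120)],z)[0]
n=P(483,163,51);ta=P(234,390,51);NL=P(202,427,28);FR=P(520,138,28)
print('nose',n,'tail',ta,n-ta,np.linalg.norm(n-ta),np.degrees(np.arctan2(*(n-ta)[1::-1])))
print(NL,FR)
b=np.radians(1.25);ex=np.array([np.cos(b),np.sin(b),0]);ey=np.array([-np.sin(b),np.cos(b),0])
sh=np.tan(np.radians(1.4))
iNL=NL+9*ex-9*ey+9*sh*ey*1; iFR=FR-9*ex+9*ey-9*sh*ey
d=iFR-iNL;L=np.hypot(d[0],d[1]);u=d/L;u[2]=0;u/=np.linalg.norm(u);w=np.array([-u[1],u[0],0])
print('corners',iNL,iFR,L,np.degrees(np.arctan2(d[1],d[0])))
for q in(n,ta): print('along from NL',(q-iNL)@u,'lat',(q-iNL)@w)
S=lambda x,y,z:plane(s,[((x+.5)/5-.5+230,(y+.5)/5-.5+130)],z)[0]
print('side nose',S(219,456,51),'FR',S(195,525,28))
```

```text
nose [668.14387934 102.88451851  51.        ] tail [542.89451469 241.37364001  51.        ] [ 125.24936465 -138.48912151    0.        ] 186.72610990416877 -47.87385407888404
[525.29364015 262.13364678  28.        ] [687.55032536  82.06287746  28.        ]
corners [534.48303406 253.55202542  28.        ] [678.36093145  90.64449882  28.        ] 217.34698429523127 -48.549459006717356
along from NL 201.40933823153114 lat 0.4446052426932321
along from NL 14.696209393849749 lat -1.7571303425003149
side nose [662.14856597 103.78265015  51.        ] FR [683.38361367  82.37453959  28.        ]
```

Emit:
{"op": "arm_command", "data": {
  "rows": [
    [0.02,0.02,-0.6,0,0,0],
    [0.02,0.02,-1.1,0,0,0],
    [0.02,0.02,-1.3,0,0,0],
    [0.02,0.02,-1.36,0,0,0],
    [0.02,0.02,-1.4,0,0,0],
    [0.02,0.02,-1.44,0,0,0],
    [0.02,0.02,-1.44,0,0,0]
  ]
}}

```text
t: 7.33
position: [583.6, 198.3, 213.9]
tool_rot: [[-0.66, 0.751, 0.0], [0.751, 0.66, 0.0], [-0.0, 0.0, -1.0]]
force: [-0.4, -0.5, -5.0]
finger_gap: 13.7
```

Run:
```python
from h import *
s_=st()
s=grab('side');t=grab('top')
save('s9',s['im'],(230,130,350,250),5)
save('t9',t['im'],(150,120,290,240),5)
```

```text
7.3333 p [583.585 198.304 213.938] yaw x 131.32833163904698 z [ 0.  0. -1.] F [-0.443 -0.51  -4.977] gap 13.740776720264336 q [ 0.199  0.622 -0.793  1.645  0.489  1.083 -0.014]
```

View pics/s9.png

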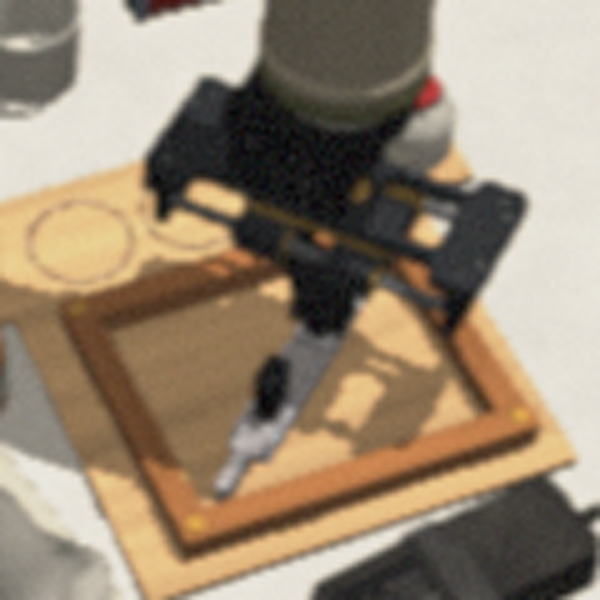

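View pics/t9.png

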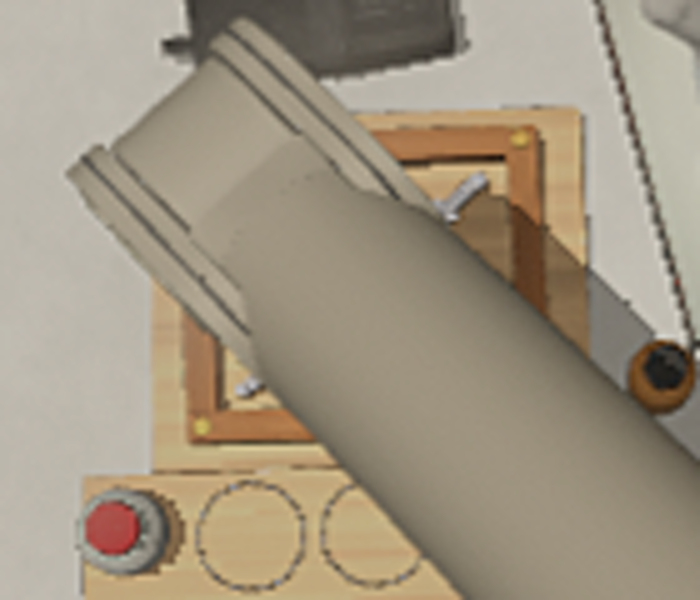

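Emit:
{"op": "arm_command", "data": {
  "rows": [
    [-0.05,0.06,0,0,0,0],
    [-0.11,0.12,0,0,0,0],
    [-0.16,0.18,0,0,0,0],
    [-0.21,0.24,0,0,0,0],
    [-0.24,0.27,0,0,0,0],
    [-0.26,0.3,0,0,0,0],
    [-0.26,0.3,0,0,0,0],
    [-0.26,0.3,0,0,0,0]
  ]
}}

```text
t: 8.1
position: [577.0, 205.6, 213.8]
tool_rot: [[-0.66, 0.751, 0.0], [0.751, 0.66, 0.0], [-0.0, 0.0, -1.0]]
force: [-0.1, 1.1, -4.8]
finger_gap: 13.7
```

Run:
```python
from h import *
s_=st()
s=grab('side');t=grab('top')
u=np.array([.661,-.75]);print('F along u',s_['force'][:2]@u)
save('t10',t['im'],(150,120,290,240),5)
```

```text
8.1 p [577.002 205.633 213.768] yaw x 131.32438522099503 z [ 0.  0. -1.] F [-0.081  1.131 -4.802] gap 13.652674065562124 q [ 0.19   0.616 -0.797  1.655  0.488  1.08  -0.03 ]
F along u -0.9022714247450427
```

View pics/t10.png

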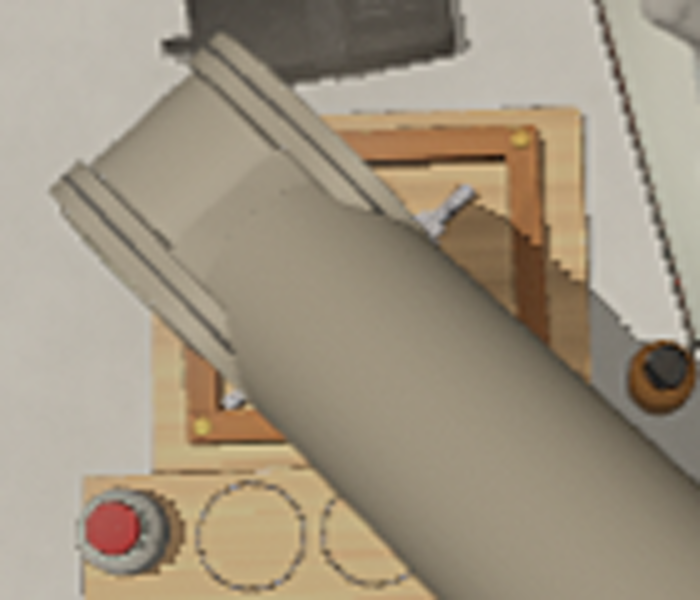

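Emit:
{"op": "arm_command", "data": {
  "rows": [
    [-0.013,0.015,0,0,0,0],
    [-0.026,0.03,0,0,0,0],
    [-0.04,0.045,0,0,0,0],
    [-0.053,0.06,0,0,0,0],
    [-0.053,0.06,0,0,0,0],
    [-0.053,0.06,0,0,0,0]
  ]
}}

```text
t: 8.7
position: [575.6, 207.2, 213.8]
tool_rot: [[-0.66, 0.751, 0.0], [0.751, 0.66, 0.0], [-0.0, 0.0, -1.0]]
force: [0.7, -0.6, -4.7]
finger_gap: 13.5
```

Emit:
{"op": "arm_command", "data": {
  "rows": [
    [-0.006,0.007,0,0,0,0],
    [-0.013,0.015,0,0,0,0],
    [-0.02,0.023,0,0,0,0],
    [-0.02,0.023,0,0,0,0]
  ]
}}

```text
t: 9.03
position: [575.3, 207.6, 213.9]
tool_rot: [[-0.66, 0.751, 0.001], [0.751, 0.66, -0.0], [-0.0, 0.0, -1.0]]
force: [2.1, -1.1, -4.7]
finger_gap: 13.9
```

Emit:
{"op": "arm_command", "data": {
  "rows": [
    [-0.006,0.007,0,0,0,0],
    [-0.013,0.015,0,0,0,0],
    [-0.013,0.015,0,0,0,0]
  ]
}}

```text
t: 9.28
position: [575.2, 207.7, 213.9]
tool_rot: [[-0.66, 0.751, 0.001], [0.751, 0.66, -0.0], [-0.001, 0.0, -1.0]]
force: [2.9, -1.7, -4.3]
finger_gap: 13.6
```

Run:
```python
from h import *
s_=st()
s=grab('side');t=grab('top')
u=np.array([.661,-.75]);print('F along u',s_['force'][:2]@u)
save('t11',t['im'],(170,170,240,230),10)
```

```text
9.2833 p [575.179 207.74  213.883] yaw x 131.29009816424536 z [ 0.001 -0.    -1.   ] F [ 2.859 -1.697 -4.28 ] gap 13.573354876157978 q [ 0.187  0.614 -0.797  1.658  0.488  1.078 -0.035]
F along u 3.1624021447039117
```

View pics/t11.png

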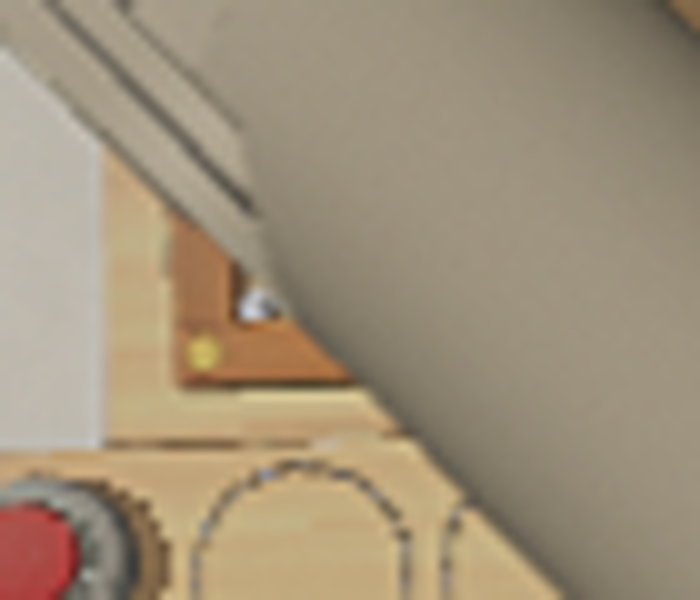

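Emit:
{"op": "arm_command", "data": {
  "rows": [
    [0.008,-0.008,-0.015,0,0,0],
    [0.008,-0.008,-0.03,0,0,0],
    [0.008,-0.008,-0.04,0,0,0],
    [0.008,-0.008,-0.04,0,0,0]
  ]
}}

```text
t: 9.72
position: [575.3, 207.8, 213.1]
tool_rot: [[-0.66, 0.751, 0.001], [0.751, 0.66, 0.0], [-0.0, 0.001, -1.0]]
force: [2.8, -3.4, -0.2]
finger_gap: 13.1
```

Run:
```python
from h import *
st()
```

```text
9.7167 p [575.266 207.797 213.054] yaw x 131.30891403314664 z [ 0.001  0.    -1.   ] F [ 2.836 -3.414 -0.227] gap 13.112518336501028 q [ 0.186  0.615 -0.797  1.659  0.489  1.077 -0.035]
```

Emit:
{"op": "arm_command", "data": {
  "rows": [
    [0,0,0,0,0,0],
    [0,0,0,0,0,0],
    [0,0,0,0,0,0],
    [0,0,0.4,0,0,0],
    [0,0,1,0,0,0],
    [0,0,1.6,0,0,0],
    [0.6,-0.7,1.6,0,0,0],
    [1.2,-1.37,1.6,0,0,0],
    [1.73,-1.97,1.6,0,0,0],
    [1.73,-1.97,1.6,0,0,0],
    [1.73,-1.97,1.6,0,0,0]
  ],
  "jaw": 0.36
}}

```text
t: 10.63
position: [619.1, 157.6, 254.3]
tool_rot: [[-0.658, 0.753, 0.002], [0.753, 0.658, 0.0], [-0.001, 0.002, -1.0]]
force: [-0.1, 0.8, -0.2]
finger_gap: 31.3
```

Run:
```python
from h import *
s_=st()
s=grab('side');t=grab('top')
save('s12',s['im'],(230,130,350,250),5)
save('t12',t['im'],(150,120,290,240),5)
```

```text
10.6333 p [619.13  157.645 254.349] yaw x 131.18276901486357 z [ 0.002  0.    -1.   ] F [-0.13   0.758 -0.188] gap 31.286984562413107 q [ 0.26   0.614 -0.795  1.554  0.464  1.169  0.091]
```

View pics/s12.png

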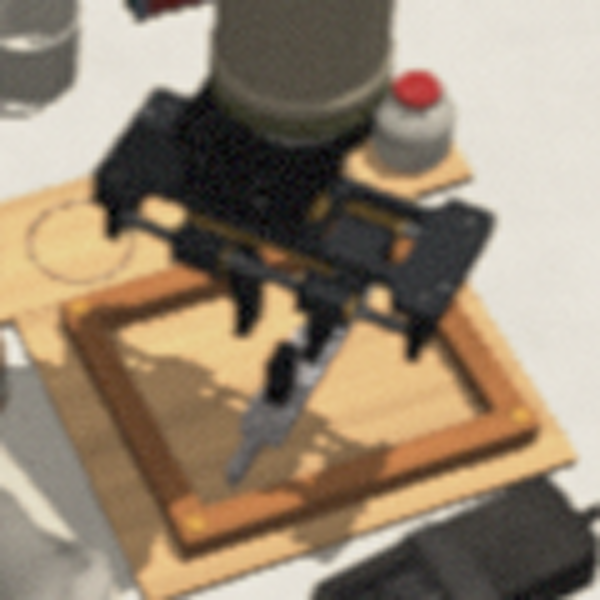

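View pics/t12.png

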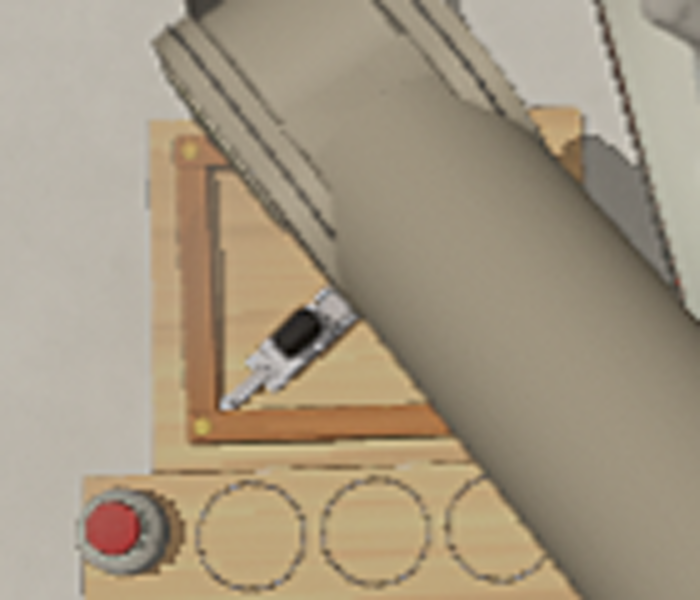

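Emit:
{"op": "arm_command", "data": {
  "rows": [
    [0,0,-0.6,0,0,0],
    [0,0,-1.2,0,0,0],
    [0,0,-1.55,0,0,0],
    [0,0,-1.58,0,0,0],
    [0,0,-1.58,0,0,0]
  ]
}}

```text
t: 11.15
position: [617.8, 158.8, 212.1]
tool_rot: [[-0.661, 0.751, -0.002], [0.751, 0.661, -0.0], [0.001, -0.002, -1.0]]
force: [-0.1, -0.4, 0.0]
finger_gap: 31.4
```

Emit:
{"op": "arm_command", "data": {
  "rows": [
    [0,0,0,0,0,0],
    [0,0,0,0,0,0],
    [0,0,0,0,0,0],
    [0,0,0,0,0,0]
  ],
  "jaw": 0,
  "grip_force": 10
}}

```text
t: 11.48
position: [618.5, 158.7, 213.8]
tool_rot: [[-0.66, 0.751, 0.001], [0.751, 0.66, 0.0], [-0.0, 0.001, -1.0]]
force: [0.1, 0.3, 1.2]
finger_gap: 13.9
```

Run:
```python
from h import *
st()
```

```text
11.4833 p [618.464 158.7   213.762] yaw x 131.31886987895308 z [ 0.001  0.    -1.   ] F [0.118 0.262 1.226] gap 13.891400475261364 q [ 0.243  0.659 -0.772  1.583  0.498  1.106  0.069]
```

Emit:
{"op": "arm_command", "data": {
  "rows": [
    [0.05,-0.057,0,0,0,0],
    [0.13,-0.15,0,0,0,0],
    [0.22,-0.25,0,0,0,0],
    [0.31,-0.353,0,0,0,0],
    [0.4,-0.455,0,0,0,0],
    [0.48,-0.546,0,0,0,0],
    [0.55,-0.626,0,0,0,0],
    [0.6,-0.683,0,0,0,0],
    [0.634,-0.721,0,0,0,0],
    [0.634,-0.721,0,0,0,0],
    [0.634,-0.721,0,0,0,0]
  ]
}}

```text
t: 12.4
position: [634.8, 140.2, 213.8]
tool_rot: [[-0.66, 0.751, 0.001], [0.751, 0.66, 0.0], [-0.001, 0.001, -1.0]]
force: [1.1, 0.2, 5.7]
finger_gap: 13.8
```

Run:
```python
from h import *
s_=st()
print(s_['force'][:2]@[.66,-.751])
s=grab('side');t=grab('top')
save('s13',s['im'],(230,130,350,250),5)
save('t13',t['im'],(150,120,290,240),5)
```

```text
12.4 p [634.767 140.155 213.755] yaw x 131.28499032610728 z [ 0.001  0.    -1.   ] F [1.085 0.182 5.683] gap 13.798308256878135 q [ 0.261  0.678 -0.762  1.549  0.503  1.118  0.107]
0.5791437752475683
```

View pics/s13.png

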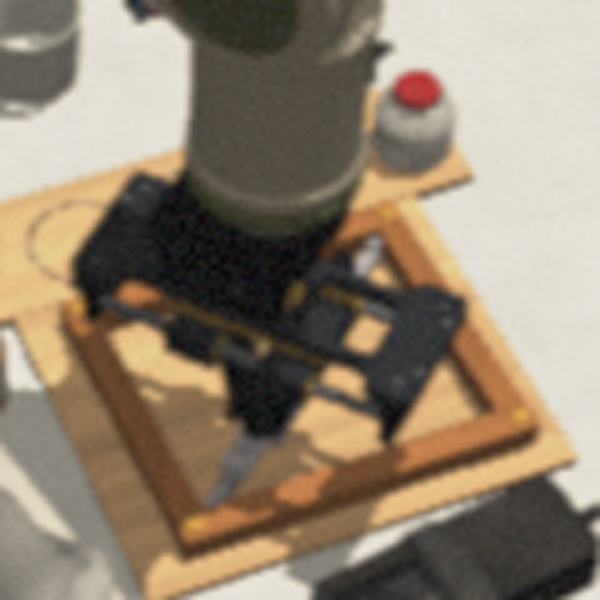

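View pics/t13.png

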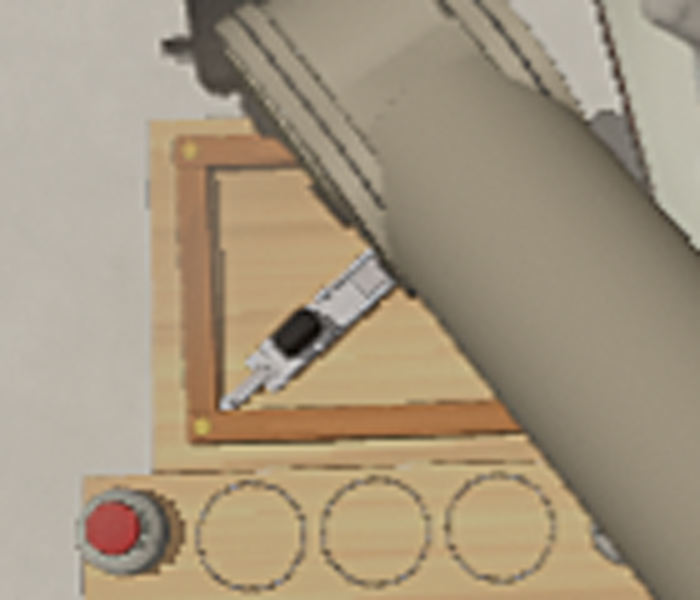

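Emit:
{"op": "arm_command", "data": {
  "rows": [
    [0.013,-0.015,0.01,0,0,0],
    [0.026,-0.03,0.02,0,0,0],
    [0.04,-0.045,0.02,0,0,0],
    [0.053,-0.06,0.02,0,0,0],
    [0.053,-0.06,0.02,0,0,0]
  ]
}}

```text
t: 12.92
position: [635.5, 139.3, 213.8]
tool_rot: [[-0.66, 0.751, 0.0], [0.751, 0.66, 0.001], [0.0, 0.0, -1.0]]
force: [0.9, 2.2, 1.8]
finger_gap: 14.1
```

Emit:
{"op": "arm_command", "data": {
  "rows": [
    [0.007,-0.008,0,0,0,0],
    [0.013,-0.015,0,0,0,0],
    [0.02,-0.023,0,0,0,0],
    [0.02,-0.023,0,0,0,0]
  ]
}}

```text
t: 13.25
position: [635.7, 139.0, 213.7]
tool_rot: [[-0.661, 0.751, -0.0], [0.751, 0.661, 0.001], [0.001, 0.0, -1.0]]
force: [-0.9, 4.4, 2.6]
finger_gap: 14.2
```

Run:
```python
from h import *
s_=st()
print(s_['force'][:2]@[.66,-.751],s_['force'][:2]@[.751,.66])
s=grab('side')
save('s14',s['im'],(255,205,305,245),12)
```

```text
13.25 p [635.73  138.995 213.748] yaw x 131.34881279342466 z [-0.     0.001 -1.   ] F [-0.876  4.384  2.556] gap 14.203742990833398 q [ 0.263  0.68  -0.762  1.547  0.502  1.12   0.111]
-3.8705015674777288 2.235512688984588
```

View pics/s14.png

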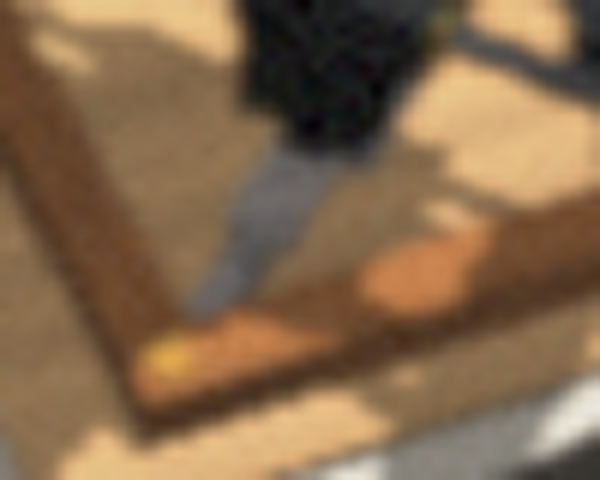

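Emit:
{"op": "arm_command", "data": {
  "rows": [
    [-0.02,0.03,0,0,0,0.02],
    [-0.004,0.06,0,0,0,0.05],
    [-0.004,0.06,0,0,0,0.05],
    [-0.004,0.06,0,0,0,0.05]
  ]
}}

```text
t: 13.63
position: [635.8, 139.4, 213.7]
tool_rot: [[-0.664, 0.748, -0.001], [0.748, 0.664, -0.001], [-0.0, -0.001, -1.0]]
force: [-4.2, -0.0, 6.0]
finger_gap: 13.9
```

Emit:
{"op": "arm_command", "data": {
  "rows": [
    [0.007,-0.008,0,0,0,0],
    [0.013,-0.015,0,0,0,0],
    [0.02,-0.022,0,0,0,0],
    [0.02,-0.022,0,0,0,0]
  ]
}}

```text
t: 13.97
position: [636.0, 139.3, 213.7]
tool_rot: [[-0.664, 0.748, -0.001], [0.748, 0.664, -0.001], [0.0, -0.002, -1.0]]
force: [-3.7, 1.3, 5.9]
finger_gap: 13.9
```

Emit:
{"op": "arm_command", "data": {
  "rows": [
    [-0.005,0.005,0.02,0,0,0],
    [-0.005,0.005,0.02,0,0,0]
  ]
}}

```text
t: 14.13
position: [635.9, 139.3, 213.8]
tool_rot: [[-0.664, 0.748, -0.001], [0.748, 0.664, -0.001], [0.0, -0.001, -1.0]]
force: [-3.6, 1.3, 1.6]
finger_gap: 14.0
```

Emit:
{"op": "arm_command", "data": {
  "rows": [
    [0,0,0,0,0,0],
    [0,0,0,0,0,0],
    [0,0,0.1,0,0,0],
    [0,0,0.6,0,0,0],
    [0,0,1.6,0,0,0],
    [-1.5,0,3,0,0,0],
    [-3,0,4,0,0,0],
    [-4.5,0,5,0,0,0],
    [-6,0,6,0,0,0],
    [-7,0,6.5,0,0,0],
    [-7,0,6.5,0,0,0]
  ],
  "jaw": 0.36
}}

```text
t: 15.05
position: [457.3, 142.3, 381.0]
tool_rot: [[-0.667, 0.745, 0.006], [0.745, 0.667, -0.004], [-0.006, 0.002, -1.0]]
force: [-0.6, 0.6, 0.3]
finger_gap: 31.4
```

Run:
```python
from h import *
s_=st()
s=grab('side');t=grab('top')
save('s15',s['im'],(230,150,350,250),6)
save('t15',t['im'],(180,130,270,210),8)
```

```text
15.05 p [457.313 142.272 380.967] yaw x 131.84002917481433 z [ 0.006 -0.004 -1.   ] F [-0.553  0.642  0.346] gap 31.357832779155686 q [ 0.556  0.108 -0.993  1.827  0.101  1.253  0.264]
```

View pics/s15.png

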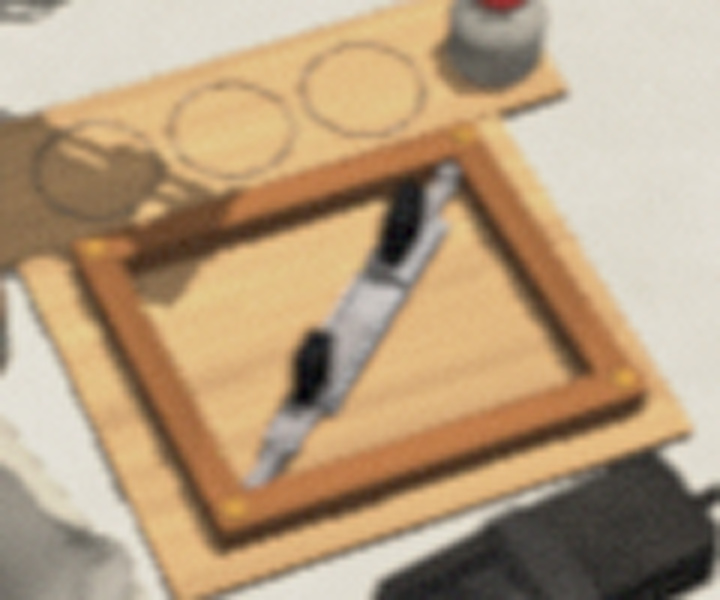

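View pics/t15.png

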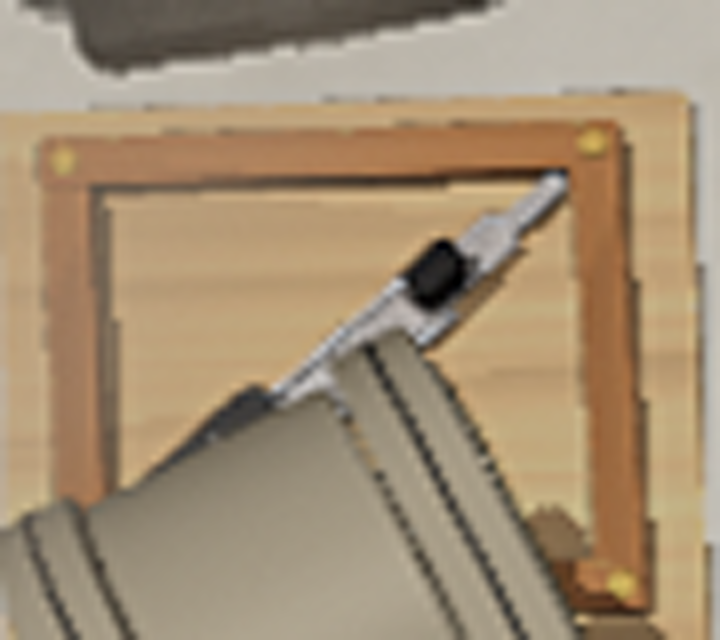

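Emit:
{"op": "arm_command", "data": {
  "rows": [
    [1,0,-0.5,0,0,0],
    [2.5,0,-1.5,0,0,0],
    [4,0,-2.5,0,0,0],
    [5.5,0,-3.5,0,0,0],
    [6.7,0,-4.4,0,0,0],
    [7,0,-4.7,0,0,0],
    [7,0,-5,0,0,0],
    [7,0,-5.8,0,0,0],
    [7,0,-6.4,0,0,0],
    [7,0,-6.5,0,0,0],
    [7,0,-6.5,0,0,0]
  ]
}}

```text
t: 16.07
position: [635.7, 139.4, 213.0]
tool_rot: [[-0.664, 0.747, -0.002], [0.747, 0.664, -0.001], [0.001, -0.002, -1.0]]
force: [-0.1, 0.5, 0.6]
finger_gap: 31.2
```

Emit:
{"op": "arm_command", "data": {
  "rows": [
    [0,0,0,0,0,0],
    [0,0,0,0,0,0],
    [0,0,0,0,0,0],
    [0,0,0,0,0,0]
  ],
  "jaw": 0,
  "grip_force": 10
}}

```text
t: 16.4
position: [636.2, 139.2, 215.2]
tool_rot: [[-0.664, 0.748, 0.0], [0.748, 0.664, -0.001], [-0.001, -0.001, -1.0]]
force: [-5.6, -3.0, 5.7]
finger_gap: 14.2
```

Run:
```python
from h import *
st()
```

```text
16.4 p [636.158 139.24  215.191] yaw x 131.60121779883923 z [ 0.    -0.001 -1.   ] F [-5.624 -2.986  5.693] gap 14.153270375648376 q [ 0.279  0.689 -0.79   1.543  0.524  1.131  0.102]
```

Emit:
{"op": "arm_command", "data": {
  "rows": [
    [-0.03,0.01,0.02,0,0,0],
    [-0.1,0.09,0.03,0,0,0],
    [-0.19,0.19,0.03,0,0,0],
    [-0.28,0.29,0.03,0,0,0],
    [-0.37,0.395,0.03,0,0,0],
    [-0.46,0.5,0.03,0,0,0],
    [-0.55,0.6,0.03,0,0,0],
    [-0.62,0.68,0.03,0,0,0],
    [-0.65,0.71,0.03,0,0,0],
    [-0.65,0.71,0.03,0,0,0],
    [-0.65,0.71,0.03,0,0,0]
  ]
}}

```text
t: 17.32
position: [619.9, 157.5, 215.1]
tool_rot: [[-0.664, 0.747, -0.0], [0.747, 0.664, 0.0], [0.0, 0.0, -1.0]]
force: [-2.0, -0.7, 3.7]
finger_gap: 13.9
```

Run:
```python
from h import *
s_=st();u=np.array([.662,-.7495])
print((s_['position'][:2]-[618.46,158.70])@u, s_['force'][:2]@u)
t=grab('top');s=grab('side')
save('t16',t['im'],(170,170,240,230),10)
save('s16',s['im'],(230,150,350,250),6)
```

```text
17.3167 p [619.943 157.48  215.13 ] yaw x 131.62939095087967 z [-0.  0. -1.] F [-1.975 -0.741  3.696] gap 13.884911701398122 q [ 0.263  0.67  -0.8    1.577  0.518  1.118  0.066]
1.896478424330964 -0.7522556392233619
```

View pics/t16.png

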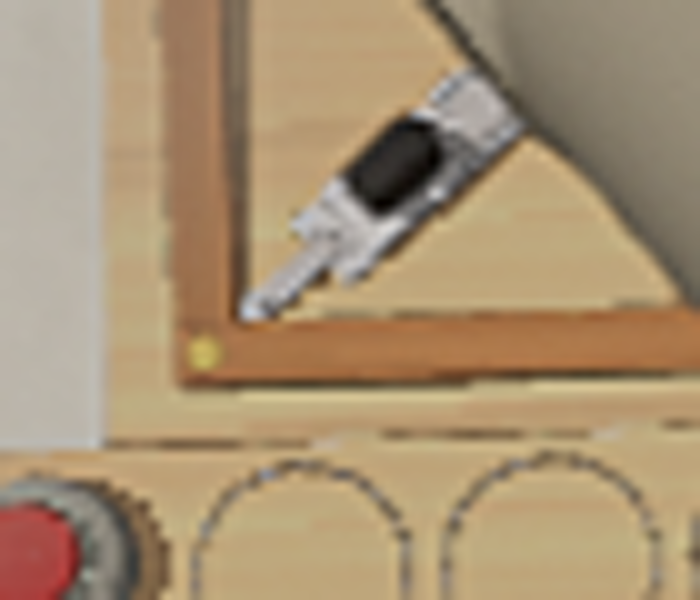

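View pics/s16.png

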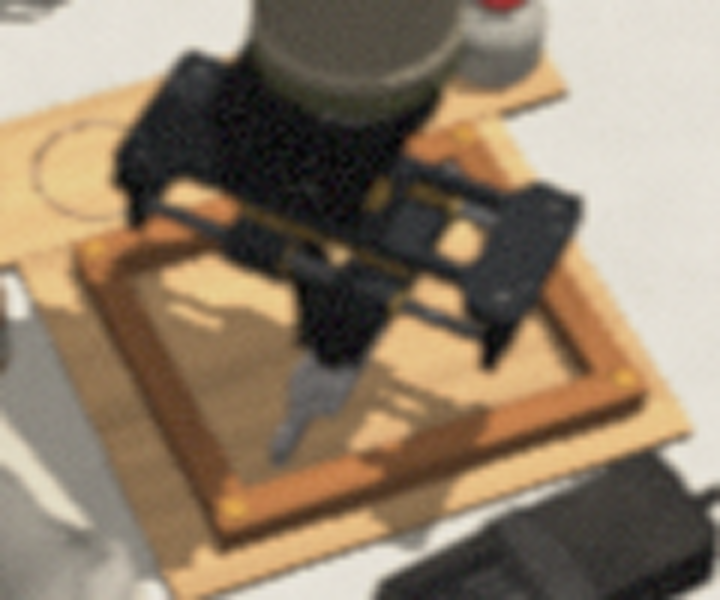

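Emit:
{"op": "arm_command", "data": {
  "rows": [
    [-0.013,0.015,0,0,0,0],
    [-0.026,0.03,0,0,0,0],
    [-0.04,0.045,0,0,0,0],
    [-0.053,0.06,0,0,0,0],
    [-0.053,0.06,0,0,0,0]
  ]
}}

```text
t: 17.83
position: [618.7, 158.9, 215.1]
tool_rot: [[-0.664, 0.748, 0.0], [0.748, 0.664, 0.0], [-0.0, 0.0, -1.0]]
force: [-1.6, -1.8, 4.9]
finger_gap: 13.7
```

Emit:
{"op": "arm_command", "data": {
  "rows": [
    [-0.007,0.008,0,0,0,0],
    [-0.013,0.015,0,0,0,0],
    [-0.02,0.023,0,0,0,0],
    [-0.02,0.023,0,0,0,0]
  ]
}}

```text
t: 18.17
position: [618.2, 159.5, 215.1]
tool_rot: [[-0.664, 0.748, 0.0], [0.748, 0.664, 0.0], [-0.0, 0.0, -1.0]]
force: [-2.1, -1.8, 5.0]
finger_gap: 14.3
```

Emit:
{"op": "arm_command", "data": {
  "rows": [
    [-0.007,0.008,0,0,0,0],
    [-0.013,0.015,0,0,0,0],
    [-0.02,0.023,0,0,0,0],
    [-0.02,0.023,0,0,0,0]
  ]
}}

```text
t: 18.5
position: [617.7, 160.0, 215.1]
tool_rot: [[-0.664, 0.748, 0.0], [0.748, 0.664, -0.0], [-0.0, 0.0, -1.0]]
force: [-1.2, -1.7, 5.4]
finger_gap: 14.1
```

Emit:
{"op": "arm_command", "data": {
  "rows": [
    [-0.007,0.008,0,0,0,0],
    [-0.013,0.015,0,0,0,0],
    [-0.02,0.023,0,0,0,0],
    [-0.02,0.023,0,0,0,0]
  ]
}}

```text
t: 18.83
position: [617.5, 160.1, 215.1]
tool_rot: [[-0.664, 0.748, 0.001], [0.748, 0.664, -0.0], [-0.001, 0.0, -1.0]]
force: [1.6, -4.5, 4.9]
finger_gap: 14.1
```

Emit:
{"op": "arm_command", "data": {
  "rows": [
    [-0.007,0.008,0,0,0,0],
    [-0.013,0.015,0,0,0,0],
    [-0.02,0.023,0,0,0,0],
    [-0.02,0.023,0,0,0,0]
  ]
}}

```text
t: 19.17
position: [617.4, 160.2, 215.2]
tool_rot: [[-0.663, 0.748, 0.002], [0.748, 0.663, -0.001], [-0.002, 0.001, -1.0]]
force: [3.8, -5.3, 4.0]
finger_gap: 14.0
```

Run:
```python
from h import *
s_=st();u=np.array([.662,-.7495])
print((s_['position'][:2]-[618.46,158.70])@u, s_['force'][:2]@u)
t=grab('top');s=grab('side')
save('t17',t['im'],(170,170,240,230),10)
save('s17',s['im'],(230,150,350,250),6)
```

```text
19.1667 p [617.4   160.226 215.186] yaw x 131.55818637437622 z [ 0.002 -0.001 -1.   ] F [ 3.756 -5.271  3.991] gap 13.985795829070216 q [ 0.26   0.667 -0.801  1.583  0.519  1.115  0.058]
-1.8458714598484827 6.436837008460626
```

View pics/t17.png

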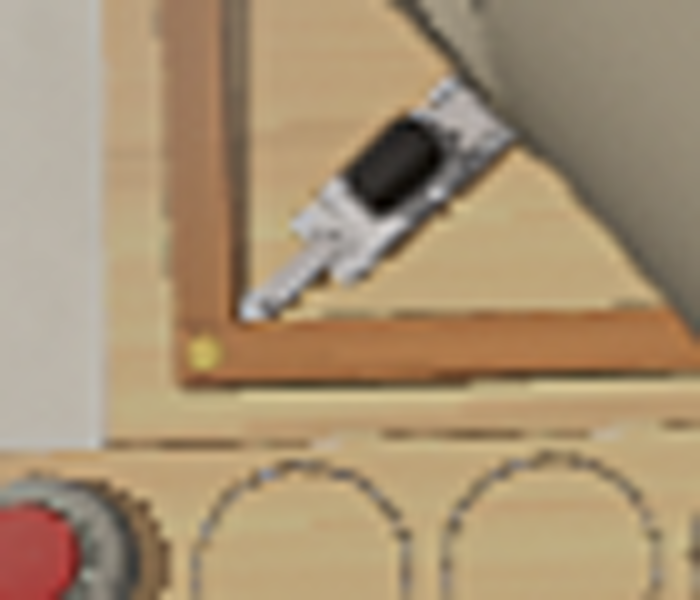

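View pics/s17.png

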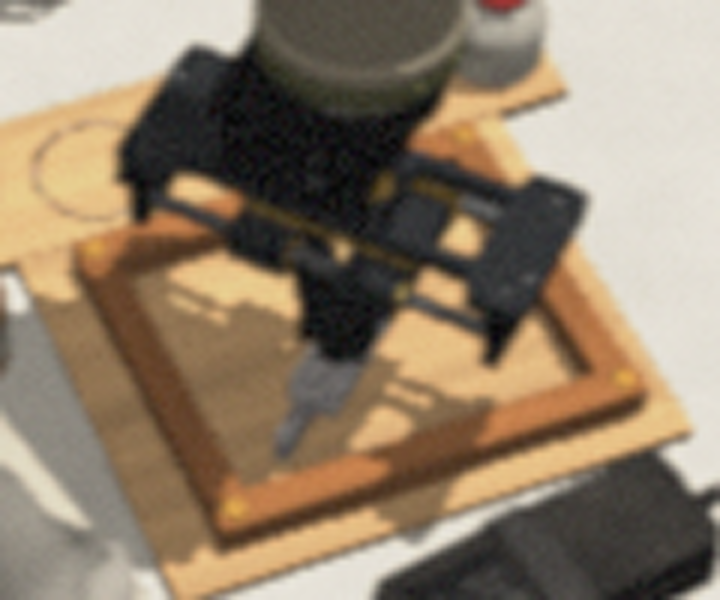

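Emit:
{"op": "arm_command", "data": {
  "rows": [
    [0.015,-0.016,0,0,0,0],
    [0.03,-0.032,0,0,0,0],
    [0.03,-0.032,0,0,0,0]
  ]
}}

```text
t: 19.52
position: [617.6, 160.1, 215.1]
tool_rot: [[-0.664, 0.748, 0.0], [0.748, 0.664, -0.0], [-0.0, 0.0, -1.0]]
force: [0.9, -5.0, 4.8]
finger_gap: 14.4
```

Emit:
{"op": "arm_command", "data": {
  "rows": [
    [0,0,0,0,0,0],
    [0,0,0,0,0,0],
    [0,0,0,0,0,0],
    [0,0,0.5,0,0,0],
    [0,0,1.2,0,0,0],
    [0,0,1.6,0,0,0],
    [-0.5,0.6,1.6,0,0,0],
    [-1.1,1.25,1.6,0,0,0],
    [-1.68,1.9,1.6,0,0,0],
    [-1.68,1.9,1.6,0,0,0],
    [-1.68,1.9,1.6,0,0,0],
    [-1.68,1.9,1.6,0,0,0]
  ],
  "jaw": 0.36
}}

```text
t: 20.52
position: [575.8, 207.5, 255.5]
tool_rot: [[-0.664, 0.748, 0.001], [0.748, 0.664, -0.0], [-0.001, 0.0, -1.0]]
force: [-0.1, 0.3, -0.4]
finger_gap: 31.0
```

Run:
```python
from h import *
st()
```

```text
20.5167 p [575.81  207.516 255.502] yaw x 131.6090070923983 z [ 0.001 -0.    -1.   ] F [-0.137  0.304 -0.402] gap 31.00770487847676 q [ 0.226  0.578 -0.853  1.627  0.468  1.152 -0.015]
```

Emit:
{"op": "arm_command", "data": {
  "rows": [
    [0,0,-0.6,0,0,0],
    [0,0,-1.2,0,0,0],
    [0,0,-1.6,0,0,0],
    [0,0,-1.66,0,0,0],
    [0,0,-1.66,0,0,0],
    [0,0,-1.66,0,0,0]
  ]
}}

```text
t: 21.02
position: [575.5, 207.9, 213.4]
tool_rot: [[-0.664, 0.748, -0.0], [0.748, 0.664, 0.0], [0.001, -0.0, -1.0]]
force: [0.8, -0.2, 0.6]
finger_gap: 31.2
```

Emit:
{"op": "arm_command", "data": {
  "rows": [
    [0,0,0,0,0,0],
    [0,0,0,0,0,0],
    [0,0,0,0,0,0],
    [0,0,0,0,0,0]
  ],
  "jaw": 0,
  "grip_force": 35
}}

```text
t: 21.35
position: [575.5, 207.9, 213.9]
tool_rot: [[-0.664, 0.748, 0.001], [0.748, 0.664, 0.0], [-0.0, 0.001, -1.0]]
force: [0.6, 0.2, 1.4]
finger_gap: 13.8
```

Run:
```python
from h import *
st()
```

```text
21.35 p [575.53  207.865 213.944] yaw x 131.61631107537588 z [ 0.001  0.    -1.   ] F [0.567 0.235 1.354] gap 13.844697573969585 q [ 0.205  0.626 -0.825  1.656  0.508  1.086 -0.042]
```

Emit:
{"op": "arm_command", "data": {
  "rows": [
    [0.02,-0.02,0.15,0,0,0],
    [0.04,-0.05,0.6,0,0,0],
    [0.04,-0.05,1.5,0,0,0],
    [0.04,-0.05,2.6,0,0,0],
    [0.04,-0.2,3.7,0,0,1],
    [0.1,-0.4,4.5,0,0,2],
    [0.1,-0.6,4.5,0,0,3.1],
    [0.1,-0.8,4.5,0,0,4.2],
    [0.2,-1,4.5,0,0,5.3],
    [0.2,-1.2,4.5,0,0,6.4],
    [0.2,-1.4,4.5,0,0,7.5],
    [0.3,-1.6,4.5,0,0,8.6],
    [0.3,-1.8,4.5,0,0,9.7],
    [0.3,-2,4.5,0,0,10.8],
    [0.4,-2.2,4.5,0,0,11.9],
    [0.4,-2.4,4.5,0,0,13],
    [0.4,-2.47,4.5,0,0,14.1],
    [0.4,-2.47,4.5,0,0,15.2],
    [0.4,-2.47,4.5,0,0,16.2],
    [0.4,-2.47,4.5,0,0,16.78]
  ]
}}

```text
t: 23.02
position: [585.2, 145.7, 326.5]
tool_rot: [[-0.607, -0.795, -0.001], [-0.795, 0.607, -0.001], [0.001, 0.0, -1.0]]
force: [-1.1, 0.3, -5.0]
finger_gap: 13.8
```

Run:
```python
from h import *
st()
```

```text
23.0167 p [585.247 145.666 326.458] yaw x -127.37352291622246 z [-0.001 -0.001 -1.   ] F [-1.067  0.295 -5.049] gap 13.75345105629354 q [ 0.553  0.659 -1.228  1.576  0.631  1.36   1.744]
```

Emit:
{"op": "arm_command", "data": {
  "rows": [
    [0,0,-0.8,0,0,0],
    [0,0,-1.8,0,0,0],
    [0,0,-2.7,0,0,0],
    [0,0,-3.05,0,0,0],
    [0,0,-3.05,0,0,0]
  ]
}}

```text
t: 23.43
position: [584.8, 145.4, 248.2]
tool_rot: [[-0.612, -0.791, -0.004], [-0.791, 0.612, -0.001], [0.003, 0.002, -1.0]]
force: [0.1, 0.1, -4.1]
finger_gap: 13.7
```

Run:
```python
from h import *
st()
s=grab('side');t=grab('top')
save('s18',s['im'],(230,130,350,250),5)
save('t18',t['im'],(150,120,290,240),5)
```

```text
23.4333 p [584.842 145.395 248.163] yaw x -127.70815264717844 z [-0.004 -0.001 -1.   ] F [ 0.146  0.12  -4.054] gap 13.704103919485695 q [ 0.518  0.733 -1.158  1.648  0.704  1.243  1.693]
```

View pics/s18.png

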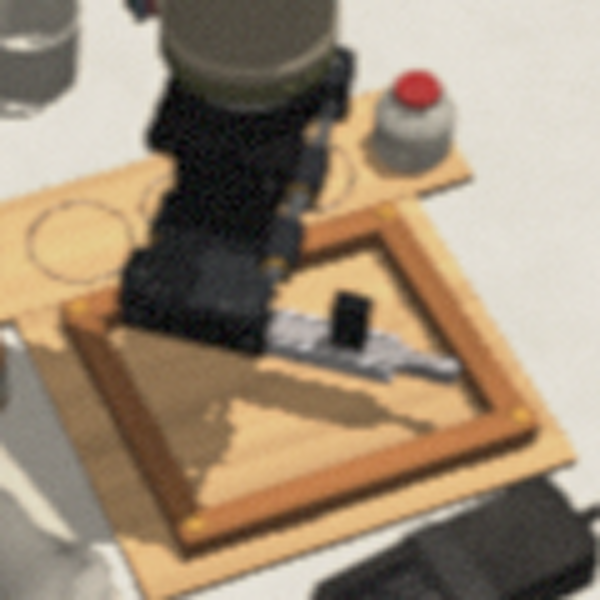

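View pics/t18.png

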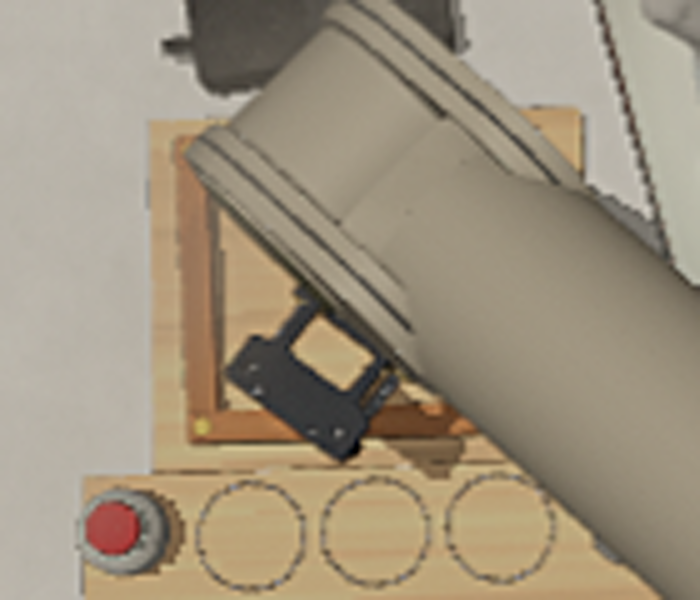

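Emit:
{"op": "arm_command", "data": {
  "rows": [
    [0,0,-0.4,0,0,0],
    [0,0,-0.8,0,0,0],
    [0,0,-1.1,0,0,0],
    [0,0,-1.3,0,0,0],
    [0,0,-1.4,0,0,0],
    [0,0,-1.4,0,0,0],
    [0,0,-1.4,0,0,0]
  ]
}}

```text
t: 24.12
position: [585.5, 146.2, 214.8]
tool_rot: [[-0.611, -0.791, 0.0], [-0.791, 0.611, 0.0], [-0.0, 0.0, -1.0]]
force: [0.0, 0.6, -4.3]
finger_gap: 13.6
```

Run:
```python
from h import *
st()
s=grab('side')
save('s19',s['im'],(230,130,350,250),5)
```

```text
24.1167 p [585.478 146.213 214.807] yaw x -127.69099103263551 z [ 0.  0. -1.] F [ 0.01  0.61 -4.31] gap 13.628704803157294 q [ 0.498  0.769 -1.125  1.671  0.742  1.192  1.671]
```

View pics/s19.png

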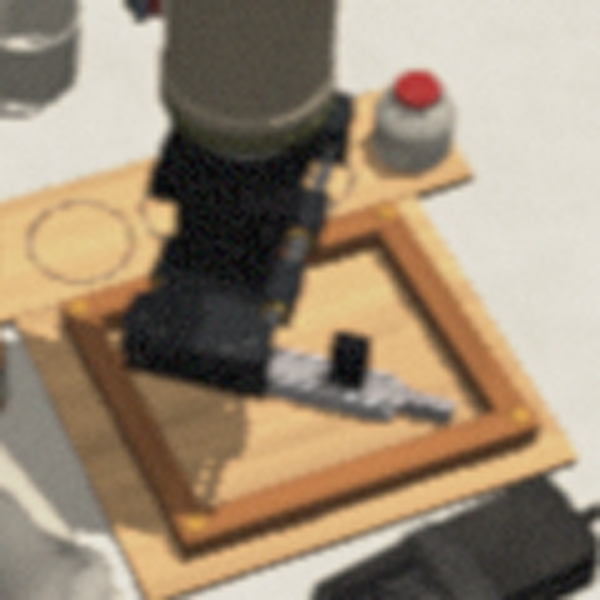

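Emit:
{"op": "arm_command", "data": {
  "rows": [
    [-0.03,-0.039,0,0,0,0],
    [-0.08,-0.103,0,0,0,0],
    [-0.13,-0.168,0,0,0,0],
    [-0.18,-0.233,0,0,0,0],
    [-0.23,-0.297,0,0,0,0],
    [-0.27,-0.35,0,0,0,0],
    [-0.3,-0.388,0,0,0,0],
    [-0.318,-0.411,0,0,0,0],
    [-0.318,-0.411,0,0,0,0],
    [-0.318,-0.411,0,0,0,0]
  ]
}}

```text
t: 25.0
position: [577.5, 135.8, 214.8]
tool_rot: [[-0.612, -0.791, 0.0], [-0.791, 0.612, 0.0], [-0.0, 0.0, -1.0]]
force: [0.4, -0.1, -4.9]
finger_gap: 13.8
```

Emit:
{"op": "arm_command", "data": {
  "rows": [
    [-0.012,-0.016,0,0,0,0],
    [-0.024,-0.031,0,0,0,0],
    [-0.036,-0.047,0,0,0,0],
    [-0.048,-0.062,0,0,0,0],
    [-0.048,-0.062,0,0,0,0]
  ]
}}

```text
t: 25.42
position: [576.3, 134.6, 215.0]
tool_rot: [[-0.611, -0.791, 0.001], [-0.791, 0.611, 0.001], [-0.001, 0.0, -1.0]]
force: [0.8, 2.4, -5.3]
finger_gap: 13.7
```

Emit:
{"op": "arm_command", "data": {
  "rows": [
    [-0.006,-0.008,0,0,0,0],
    [-0.012,-0.016,0,0,0,0],
    [-0.018,-0.024,0,0,0,0],
    [-0.018,-0.024,0,0,0,0]
  ]
}}

```text
t: 25.75
position: [576.0, 134.4, 215.2]
tool_rot: [[-0.611, -0.792, 0.001], [-0.792, 0.611, 0.002], [-0.002, 0.0, -1.0]]
force: [2.5, 4.7, -4.6]
finger_gap: 13.9
```

Emit:
{"op": "arm_command", "data": {
  "rows": [
    [0.01,0.014,-0.02,0,0,0],
    [0.012,0.018,-0.04,0,0,0],
    [0.012,0.018,-0.05,0,0,0],
    [0.012,0.018,-0.05,0,0,0]
  ]
}}

```text
t: 26.08
position: [576.1, 134.6, 213.9]
tool_rot: [[-0.611, -0.791, 0.0], [-0.791, 0.611, 0.001], [-0.001, 0.0, -1.0]]
force: [0.8, 5.7, -0.2]
finger_gap: 13.9
```

Run:
```python
from h import *
st()
```

```text
26.0833 p [576.131 134.595 213.922] yaw x -127.68063369384015 z [ 0.     0.001 -1.   ] F [ 0.795  5.662 -0.222] gap 13.931483874080527 q [ 0.533  0.753 -1.136  1.703  0.736  1.178  1.681]
```

Emit:
{"op": "arm_command", "data": {
  "rows": [
    [0,0,0,0,0,0],
    [0,0,0,0,0,0],
    [0,0,0,0,0,0],
    [0,0,0.4,0,0,0],
    [0,0,1,0,0,0],
    [0,0,1.6,0,0,0],
    [0.5,0.65,1.6,0,0,0],
    [1.1,1.42,1.6,0,0,0],
    [1.6,2.07,1.6,0,0,0],
    [1.6,2.07,1.6,0,0,0],
    [1.6,2.07,1.6,0,0,0]
  ],
  "jaw": 0.36
}}

```text
t: 27.0
position: [616.3, 187.0, 255.1]
tool_rot: [[-0.61, -0.792, 0.001], [-0.792, 0.61, 0.001], [-0.002, -0.0, -1.0]]
force: [0.8, -0.3, 0.1]
finger_gap: 31.4
```

Run:
```python
from h import *
st()
s=grab('side');t=grab('top')
save('s20',s['im'],(230,130,350,250),5)
save('t20',t['im'],(150,120,290,240),5)
```

```text
27.0 p [616.252 187.041 255.136] yaw x -127.62466140652035 z [ 0.001  0.001 -1.   ] F [ 0.766 -0.27   0.051] gap 31.376338221039685 q [ 0.395  0.787 -1.124  1.529  0.727  1.29   1.664]
```

View pics/s20.png

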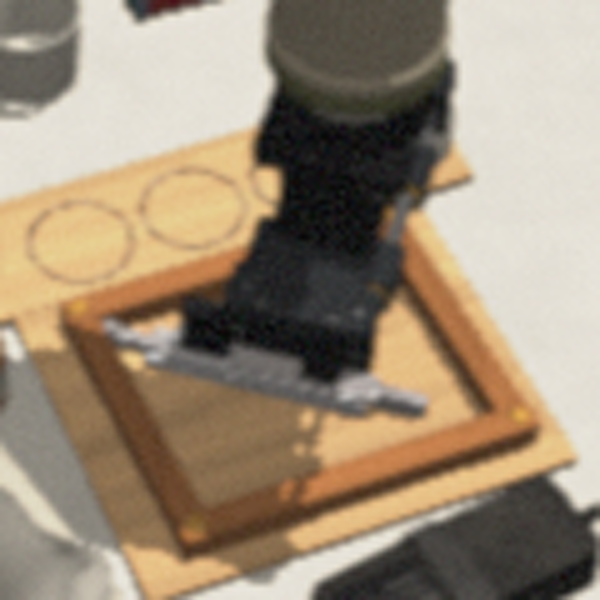

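View pics/t20.png

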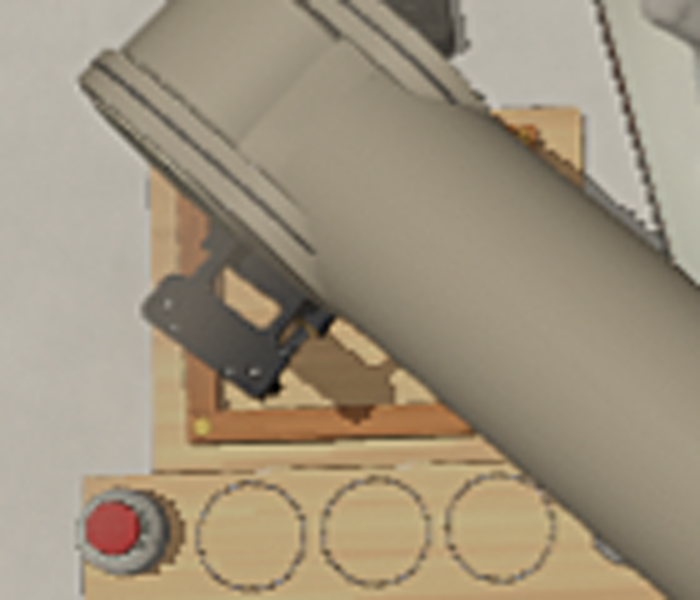

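Emit:
{"op": "arm_command", "data": {
  "rows": [
    [0,0,-0.6,0,0,0],
    [0,0,-1.2,0,0,0],
    [0,0,-1.55,0,0,0],
    [0,0,-1.6,0,0,0],
    [0,0,-1.6,0,0,0],
    [0,0,-1.6,0,0,0]
  ]
}}

```text
t: 27.6
position: [616.1, 185.9, 213.6]
tool_rot: [[-0.612, -0.791, -0.0], [-0.791, 0.612, 0.0], [-0.0, 0.0, -1.0]]
force: [0.3, -0.6, -0.2]
finger_gap: 31.4
```

Emit:
{"op": "arm_command", "data": {
  "rows": [
    [0,0,0,0,0,0],
    [0,0,0,0,0,0],
    [0,0,0,0,0,0],
    [0,0,0,0,0,0]
  ],
  "jaw": 0,
  "grip_force": 15
}}

```text
t: 27.93
position: [616.1, 186.0, 213.9]
tool_rot: [[-0.612, -0.791, 0.0], [-0.791, 0.612, 0.0], [-0.0, -0.0, -1.0]]
force: [-1.1, 0.6, 1.3]
finger_gap: 13.8
```

Emit:
{"op": "arm_command", "data": {
  "rows": [
    [-0.006,-0.008,0,0,0,0],
    [-0.012,-0.016,0,0,0,0],
    [-0.024,-0.032,0,0,0,0],
    [-0.024,-0.032,0,0,0,0]
  ]
}}

```text
t: 28.27
position: [615.7, 185.7, 214.0]
tool_rot: [[-0.611, -0.791, 0.001], [-0.791, 0.611, 0.002], [-0.002, 0.0, -1.0]]
force: [3.5, 2.6, 0.5]
finger_gap: 13.7
```

Emit:
{"op": "arm_command", "data": {
  "rows": [
    [0.04,0.05,0,0,0,0],
    [0.12,0.155,0,0,0,0],
    [0.21,0.272,0,0,0,0],
    [0.3,0.388,0,0,0,0],
    [0.39,0.505,0,0,0,0],
    [0.47,0.608,0,0,0,0],
    [0.55,0.712,0,0,0,0],
    [0.61,0.79,0,0,0,0],
    [0.65,0.841,0,0,0,0],
    [0.66,0.854,0,0,0,0],
    [0.66,0.854,0,0,0,0]
  ]
}}

```text
t: 29.18
position: [632.2, 206.9, 213.8]
tool_rot: [[-0.611, -0.791, 0.0], [-0.791, 0.611, 0.0], [-0.0, -0.0, -1.0]]
force: [-1.0, 0.8, 5.8]
finger_gap: 13.9
```

Run:
```python
from h import *
s_=st()
u=np.array([.611,.791]);w=np.array([-.791,.611]);d=s_['position'][:2]-[615.75,185.75];print(d@u,d@w,s_['force'][:2]@u,s_['force'][:2]@w)
s=grab('side');t=grab('top')
save('s21',s['im'],(270,180,350,240),9)
save('t21',t['im'],(150,120,290,240),5)
```

```text
29.1833 p [632.243 206.914 213.817] yaw x -127.68489437101945 z [ 0.  0. -1.] F [-1.005  0.85   5.764] gap 13.877872803469069 q [ 0.321  0.859 -1.073  1.494  0.775  1.255  1.634]
26.81820722441582 -0.11455550279000065 0.058024635935972756 1.3138760715324145
```

View pics/s21.png

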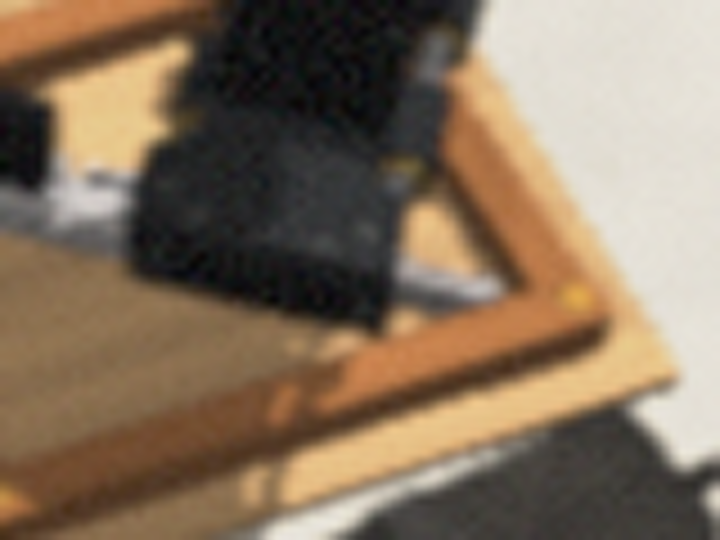

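View pics/t21.png

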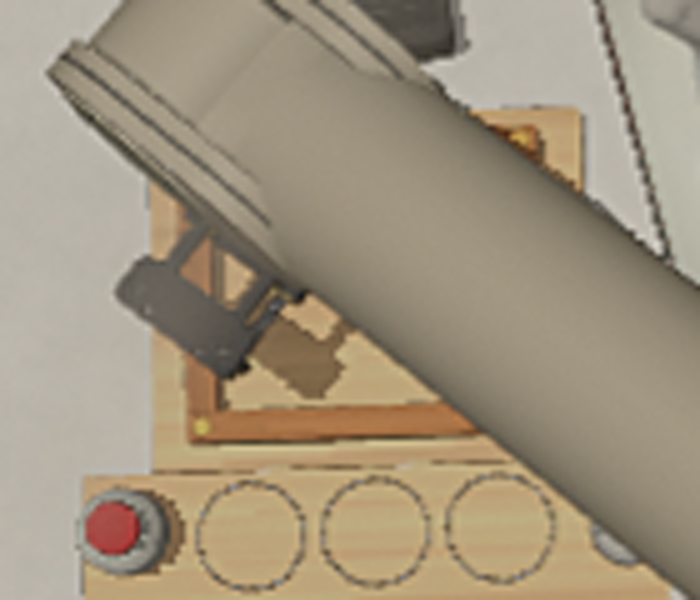

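Emit:
{"op": "arm_command", "data": {
  "rows": [
    [0.012,0.016,0.01,0,0,0],
    [0.024,0.031,0.02,0,0,0],
    [0.036,0.047,0.02,0,0,0],
    [0.048,0.062,0.02,0,0,0],
    [0.048,0.062,0.02,0,0,0]
  ]
}}

```text
t: 29.7
position: [633.2, 208.0, 213.9]
tool_rot: [[-0.611, -0.791, -0.0], [-0.791, 0.611, -0.0], [0.0, 0.0, -1.0]]
force: [-0.9, 0.9, 1.8]
finger_gap: 13.9
```

Emit:
{"op": "arm_command", "data": {
  "rows": [
    [0.006,0.008,0,0,0,0],
    [0.012,0.016,0,0,0,0],
    [0.024,0.032,0,0,0,0],
    [0.024,0.032,0,0,0,0]
  ]
}}

```text
t: 30.03
position: [633.8, 208.8, 213.9]
tool_rot: [[-0.611, -0.791, -0.0], [-0.791, 0.611, -0.0], [0.0, 0.0, -1.0]]
force: [-0.9, 0.3, 2.0]
finger_gap: 14.1
```

Emit:
{"op": "arm_command", "data": {
  "rows": [
    [0.008,0.01,0,0,0,0],
    [0.016,0.021,0,0,0,0],
    [0.024,0.032,0,0,0,0],
    [0.024,0.032,0,0,0,0]
  ]
}}

```text
t: 30.37
position: [634.4, 209.6, 213.9]
tool_rot: [[-0.612, -0.791, -0.0], [-0.791, 0.612, -0.0], [0.0, 0.0, -1.0]]
force: [-1.6, 0.4, 1.1]
finger_gap: 14.0
```

Emit:
{"op": "arm_command", "data": {
  "rows": [
    [0.006,0.008,0,0,0,0],
    [0.012,0.016,0,0,0,0],
    [0.018,0.024,0,0,0,0],
    [0.018,0.024,0,0,0,0]
  ]
}}

```text
t: 30.7
position: [634.9, 210.1, 213.9]
tool_rot: [[-0.612, -0.791, -0.0], [-0.791, 0.612, -0.0], [0.0, 0.0, -1.0]]
force: [-0.7, 0.0, -1.3]
finger_gap: 13.6
```

Emit:
{"op": "arm_command", "data": {
  "rows": [
    [0.006,0.008,0,0,0,0],
    [0.012,0.016,0,0,0,0],
    [0.018,0.024,0,0,0,0],
    [0.018,0.024,0,0,0,0]
  ]
}}

```text
t: 31.03
position: [635.3, 210.7, 213.9]
tool_rot: [[-0.612, -0.791, -0.0], [-0.791, 0.612, -0.0], [0.0, 0.0, -1.0]]
force: [-1.3, 0.1, -0.5]
finger_gap: 13.8
```

Emit:
{"op": "arm_command", "data": {
  "rows": [
    [0.006,0.008,0,0,0,0],
    [0.012,0.016,0,0,0,0],
    [0.012,0.016,0,0,0,0]
  ]
}}

```text
t: 31.28
position: [635.7, 211.1, 213.9]
tool_rot: [[-0.612, -0.791, -0.0], [-0.791, 0.612, -0.0], [0.0, 0.0, -1.0]]
force: [-1.1, -0.2, -1.8]
finger_gap: 14.1
```

Run:
```python
from h import *
s_=st()
u=np.array([.611,.791]);w=np.array([-.791,.611]);d=s_['position'][:2]-[615.75,185.75];print(d@u,d@w,s_['force'][:2]@u,s_['force'][:2]@w)
s=grab('side')
save('s22',s['im'],(270,180,350,240),9)
```

```text
31.2833 p [635.655 211.126 213.943] yaw x -127.70399177860335 z [-0. -0. -1.] F [-1.099 -0.181 -1.843] gap 14.083624167596502 q [ 0.309  0.865 -1.069  1.48   0.777  1.26   1.632]
32.234070034969456 -0.23993060352277687 -0.8147758582574022 0.7586184960322212
```

View pics/s22.png

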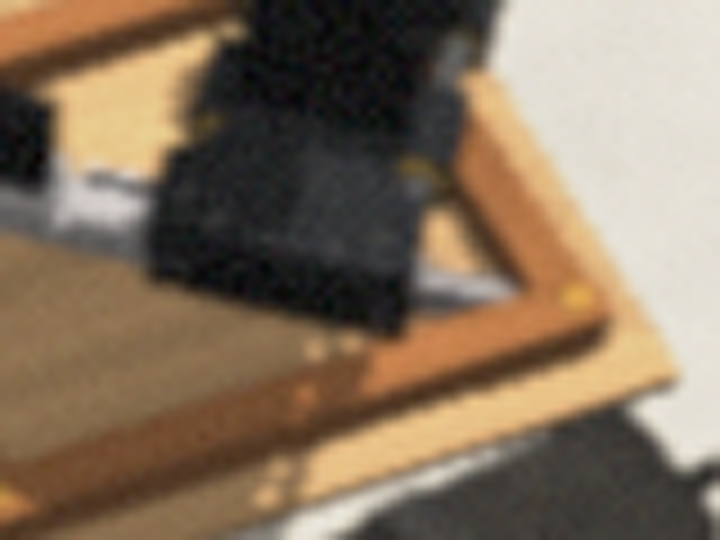

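Emit:
{"op": "arm_command", "data": {
  "rows": [
    [0.006,0.008,0,0,0,0],
    [0.012,0.016,0,0,0,0],
    [0.012,0.016,0,0,0,0]
  ]
}}

```text
t: 31.58
position: [636.0, 211.5, 213.9]
tool_rot: [[-0.612, -0.791, -0.0], [-0.791, 0.612, -0.0], [0.0, 0.0, -1.0]]
force: [-0.1, -0.3, -2.6]
finger_gap: 13.9
```

Emit:
{"op": "arm_command", "data": {
  "rows": [
    [0.006,0.008,0,0,0,0],
    [0.012,0.016,0,0,0,0],
    [0.012,0.016,0,0,0,0]
  ]
}}

```text
t: 31.83
position: [636.2, 211.8, 213.9]
tool_rot: [[-0.612, -0.791, -0.0], [-0.791, 0.612, -0.0], [0.001, 0.0, -1.0]]
force: [-2.2, -1.7, -1.1]
finger_gap: 13.4
```

Emit:
{"op": "arm_command", "data": {
  "rows": [
    [0.006,0.008,0,0,0,0],
    [0.012,0.016,0,0,0,0],
    [0.012,0.016,0,0,0,0]
  ]
}}

```text
t: 32.08
position: [636.3, 212.1, 213.9]
tool_rot: [[-0.612, -0.791, -0.001], [-0.791, 0.612, -0.001], [0.001, 0.0, -1.0]]
force: [-4.8, -2.7, 0.5]
finger_gap: 13.9
```

Emit:
{"op": "arm_command", "data": {
  "rows": [
    [-0.006,-0.008,0,0,0,0],
    [-0.01,-0.013,0,0,0,0]
  ]
}}

```text
t: 32.25
position: [636.2, 211.9, 213.9]
tool_rot: [[-0.612, -0.791, -0.0], [-0.791, 0.612, -0.0], [0.0, 0.0, -1.0]]
force: [-3.7, -1.0, -1.7]
finger_gap: 14.0
```

Emit:
{"op": "arm_command", "data": {
  "rows": [
    [0,0,0,0,0,0],
    [0,0,0,0,0,0],
    [0,0,0.1,0,0,0],
    [0,0,0.6,0,0,0],
    [0,0,1.6,0,0,0],
    [-1,0,3,0,0,0],
    [-2,-0.8,4.4,0,0,-0.8],
    [-3,-2,5,0,0,-1.8],
    [-4,-3,5,0,0,-2.8],
    [-5,-4,5,0,0,-3.8],
    [-6,-5,5,0,0,-4.8],
    [-7,-6,5,0,0,-5.8],
    [-7,-7.5,5,0,0,-6.8],
    [-7,-8.8,5,0,0,-7.8],
    [-7,-9,5,0,0,-8.7],
    [-7,-9,5,0,0,-8.7]
  ],
  "jaw": 0.36
}}

```text
t: 33.58
position: [461.3, -15.1, 339.8]
tool_rot: [[-1.0, 0.007, 0.001], [0.007, 1.0, -0.002], [-0.001, -0.002, -1.0]]
force: [0.2, 1.2, -0.6]
finger_gap: 31.5
```

Run:
```python
from h import *
s_=st()
s=grab('side');t=grab('top')
save('s23',s['im'],(220,140,350,250),6)
save('t23',t['im'],(150,130,290,250),5)
```

```text
33.5833 p [461.322 -15.069 339.84 ] yaw x 179.59712209052645 z [ 0.001 -0.002 -1.   ] F [ 0.246  1.174 -0.641] gap 31.476229019974397 q [ 1.183  0.208 -1.332  1.912  0.22   1.188  1.336]
```

View pics/s23.png

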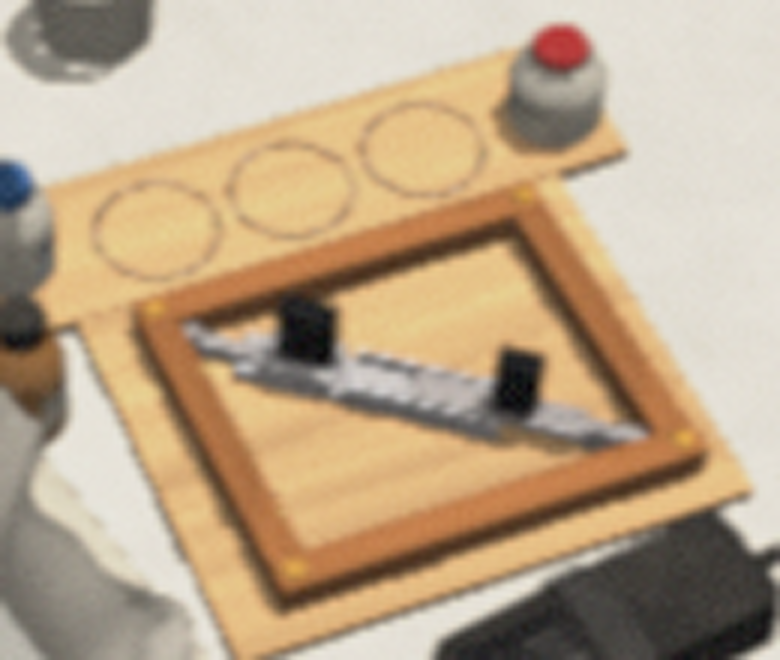

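View pics/t23.png

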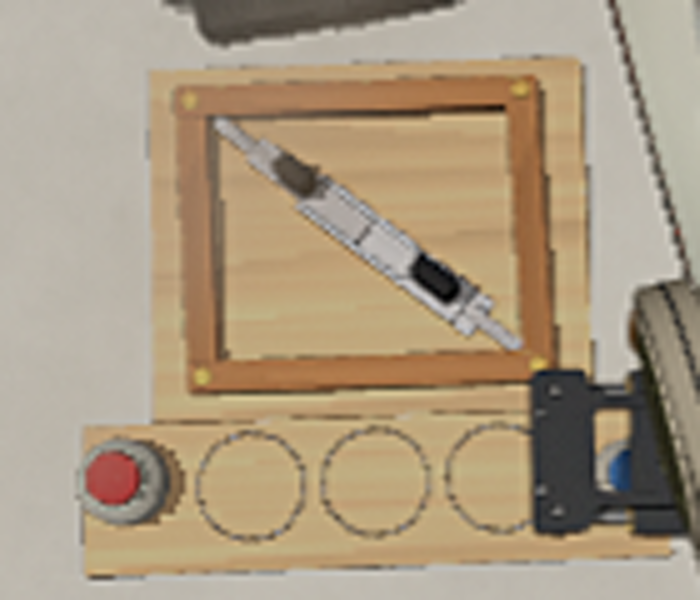

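```bash
python3 - <<'E'
from h import *
t=grab('top')
P=lambda x,y,z:plane(t,[((x+.5)/5-.5+150,(y+.5)/5-.5+130)],z)[0][:2]
n=P(214,118,15);ta=P(521,348,15)
NL,NR,FL,FR=[P(x,y,28) for x,y in((202,376),(538,365),(189,100),(520,89))]
print(NL,NR,FL,FR,'pin diags',np.linalg.norm(NL-FR),np.linalg.norm(NR-FL))
ex=np.array([.99976,.0218]);ey=np.array([-.0218,.99976]);sh=np.tan(np.radians(1.4))
iNR=NR+9*ex+(9+9*sh)*ey;iFL=FL-9*ex-(9+9*sh)*ey
print('rule',n,ta,np.linalg.norm(n-ta),'corners',iFL,iNR,np.linalg.norm(iFL-iNR))
print(n-iFL,ta-iNR)
# stock fin & tongue fin, top z 58
print('fins',np.linalg.norm(P(299,172,58)-P(437,277,58))-65.5)
# dark red ring/pot positions
for a in((251,486),(376,481),(500,477)): print(P(*a,8))
print('pot cap',P(112,477,60))
E
sed -n 1,12p meas.py | head -12 >/dev/null; python3 - <<'E'
E
```

```text
[525.85492966 262.13579632] [528.90700168  74.49385315] [683.48677466 269.95682796] [686.96906749  82.07206478] pin diags 241.62101072841415 249.2000817324447
rule [675.80057818 257.59046153] [540.21392622  83.88473998] 220.35747750659587 corners [674.68992968 260.54288549] [537.70384666  83.90779562] 223.52883911127373
[ 1.1106485  -2.95242396] [ 2.51007956 -0.02305565]
fins 30.862583825359863
[465.30332629 237.20733318]
[466.89702168 166.84122929]
[467.96803465  96.90533259]
pot cap [468.25589219 305.80616781]
```

Run:
```python
from h import *
f=grab('top'); im0=cv2.imread('pics/top0_raw.png')
def edge(im,A,B,inner,n=25,hw=5):
    # points along A->B (pixel), profile perpendicular; centroid of bar 'brownness' -> bar centreline
    A=np.array(A,float);B=np.array(B,float);d=(B-A)/np.linalg.norm(B-A);nn=np.array([-d[1],d[0]])
    hsv=im.astype(np.float32); b=hsv[:,:,1]/(hsv[:,:,2]+1) # g/r : brown low
    pts=[]
    for k in np.linspace(.12,.88,n):
        c=A+(B-A)*k; s=np.arange(-7,7.01,.1); P=c+s[:,None]*nn
        v=cv2.remap(b,P[:,0].astype(np.float32)[:,None],P[:,1].astype(np.float32)[:,None],cv2.INTER_LINEAR)[:,0]
        w=(v<0.5*(v.min()+np.percentile(v,80)))
        lab=cv2.connectedComponents(w.astype(np.uint8)[:,None])[1][:,0]; l=lab[len(s)//2]
        if l==0: continue
        ss=s[lab==l]; pts.append(c+nn*ss.mean())
    return np.array(pts)
for nm,im in(('start',im0),('now',f['im'])):
    pp=(np.array([(202,376),(538,365),(189,100),(520,89)])+.5)/5-.5+[150,130]
    L={}
    for k,(i,j) in dict(near=(0,1),far=(2,3),left=(0,2),right=(1,3)).items():
        X=plane(f,edge(im,pp[i],pp[j],0),28)[:,:2]
        vx,vy,x0,y0=cv2.fitLine(X.astype(np.float32),cv2.DIST_HUBER,0,.01,.01).ravel()
        L[k]=np.degrees(np.arctan2(vy,vx)); print(nm,k,round(float(L[k])%180,3),len(X))
```

```text
start near 91.094 25
start far 90.431 25
start left 3.593 25
start right 2.744 25
now near 91.07 25
now far 90.461 25
now left 3.544 25
now right 2.837 25
```

Run:
```python
from h import *
t=grab('top');s=grab('side')
for n,f,b in(('top',t,(160,210,190,240)),('side',s,(300,140,325,158))):
    hsv=cv2.cvtColor(f['im'],cv2.COLOR_BGR2HSV)
    m=(((hsv[:,:,0]>168)|(hsv[:,:,0]<5))&(hsv[:,:,1]>130)).astype(np.uint8)
    M=np.zeros_like(m);x0,y0,x1,y1=b;M[y0:y1,x0:x1]=m[y0:y1,x0:x1]
    mm=cv2.moments(M,True);c=(mm['m10']/mm['m00'],mm['m01']/mm['m00']);print(n,c,mm['m00'],plane(f,[c],60),plane(f,[c],57))
```

```text
top (172.34939759036143, 225.34939759036143) 83.0 [[467.29606086 304.85651729  60.        ]] [[467.49545076 305.40168904  57.        ]]
side (313.0, 147.5) 42.0 [[465.85442032 305.50134381  60.        ]] [[463.27670605 306.95272125  57.        ]]
```

Emit:
{"op": "arm_command", "data": {
  "rows": [
    [0,1.2,0,0,0,0.1],
    [0.05,2.6,0,0,0,0.27],
    [0.1,4,0,0,0,0.27],
    [0.15,5.4,0,0,0,0.27],
    [0.2,6.8,0,0,0,0.27],
    [0.25,8.2,0,0,0,0.27],
    [0.29,9.6,0,0,0,0.27],
    [0.29,11,-0.4,0,0,0.27],
    [0.29,12.2,-1,0,0,0.27],
    [0.29,12.8,-1.6,0,0,0.27],
    [0.29,12.84,-1.6,0,0,0.27],
    [0.29,12.84,-1.6,0,0,0.27]
  ],
  "jaw": 0.76
}}

```text
t: 34.88
position: [467.4, 309.7, 298.3]
tool_rot: [[-0.999, -0.035, -0.002], [-0.035, 0.999, 0.0], [0.002, 0.001, -1.0]]
force: [1.2, -0.0, 0.8]
finger_gap: 66.3
```

Run:
```python
from h import *
s_=st()
s=grab('side');t=grab('top')
save('s24',s['im'],(220,80,370,250),4)
save('t24',t['im'],(130,130,290,250),5)
p=s_['position'];print(proj(s,[p-[0,0,182],[468.5,306,8],[468.5,306,60]]))
```

```text
34.8833 p [467.425 309.695 298.35 ] yaw x -178.00938021204382 z [-0.002  0.    -1.   ] F [ 1.188 -0.014  0.814] gap 66.30373530875721 q [ 0.23   0.533 -1.138  1.719  0.51   1.226  0.57 ]
[[316.26  133.396]
 [312.081 160.32 ]
 [313.539 148.07 ]]
```

View pics/s24.png

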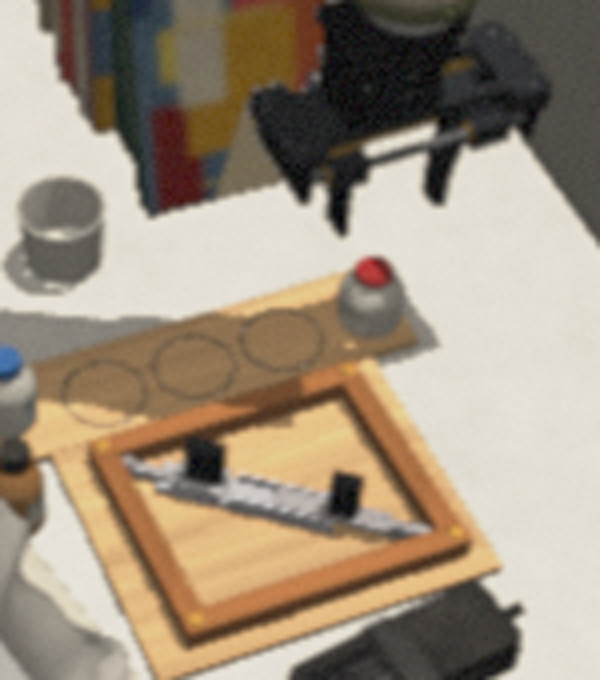

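View pics/t24.png

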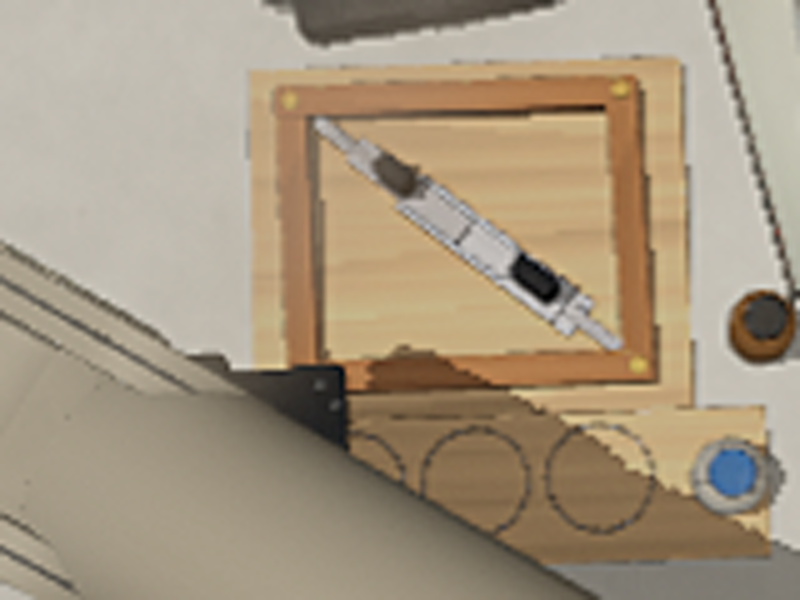

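Emit:
{"op": "arm_command", "data": {
  "rows": [
    [0,0,-0.4,0,0,0],
    [0,0,-1.2,0,0,0],
    [0,0,-1.6,0,0,0],
    [0,0,-1.6,0,0,0],
    [0,0,-1.6,0,0,0],
    [0,0,-1.6,0,0,0]
  ]
}}

```text
t: 35.48
position: [468.8, 308.0, 259.8]
tool_rot: [[-1.0, -0.03, 0.001], [-0.03, 1.0, 0.001], [-0.001, 0.001, -1.0]]
force: [-0.6, 0.5, 0.9]
finger_gap: 66.4
```

Run:
```python
from h import *
s_=st()
s=grab('side');t=grab('top')
save('s25',s['im'],(270,100,370,190),6)
```

```text
35.4833 p [468.757 307.998 259.766] yaw x -178.29988979232022 z [ 0.001  0.001 -1.   ] F [-0.609  0.495  0.871] gap 66.37775471917577 q [ 0.205  0.574 -1.1    1.755  0.555  1.163  0.538]
```

View pics/s25.png

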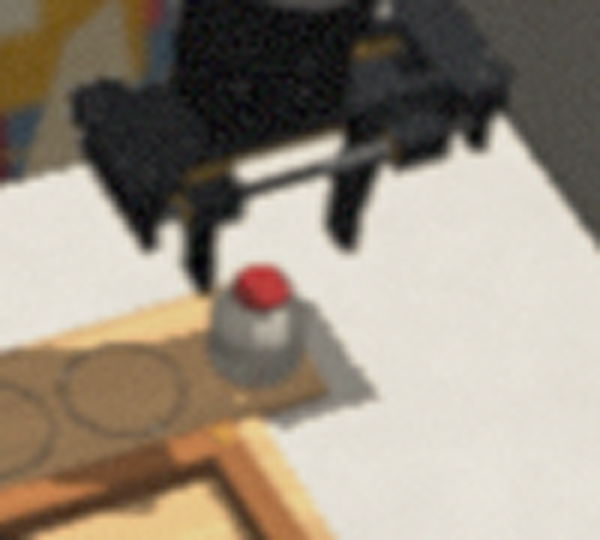

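Emit:
{"op": "arm_command", "data": {
  "rows": [
    [-0.04,-0.08,-0.5,0,0,-0.07],
    [-0.04,-0.08,-1.2,0,0,-0.07],
    [-0.04,-0.08,-1.9,0,0,-0.07],
    [-0.04,-0.08,-2.2,0,0,-0.07],
    [-0.04,-0.08,-2.3,0,0,-0.07],
    [-0.04,-0.08,-2.3,0,0,-0.07],
    [-0.04,-0.08,-2.3,0,0,-0.07]
  ]
}}

```text
t: 36.17
position: [467.6, 306.4, 202.2]
tool_rot: [[-1.0, -0.023, 0.001], [-0.023, 1.0, 0.001], [-0.001, 0.001, -1.0]]
force: [-0.4, -0.4, 0.9]
finger_gap: 65.7
```

Emit:
{"op": "arm_command", "data": {
  "rows": [
    [0,0,0,0,0,0],
    [0,0,0,0,0,0],
    [0,0,0,0,0,0],
    [0,0,0,0,0,0]
  ],
  "jaw": 0.56,
  "grip_force": 4
}}

```text
t: 36.5
position: [467.6, 306.1, 201.9]
tool_rot: [[-1.0, -0.023, 0.001], [-0.023, 1.0, 0.0], [-0.001, 0.0, -1.0]]
force: [0.4, 0.3, 0.4]
finger_gap: 51.2
```

Run:
```python
from h import *
s_=st()
s=grab('side');t=grab('top')
save('s26',s['im'],(270,100,370,190),6)
```

```text
36.5 p [467.621 306.092 201.873] yaw x -178.7040894835369 z [ 0.001  0.    -1.   ] F [0.393 0.297 0.418] gap 51.21836951960052 q [ 0.161  0.64  -1.037  1.8    0.626  1.072  0.485]
```

View pics/s26.png

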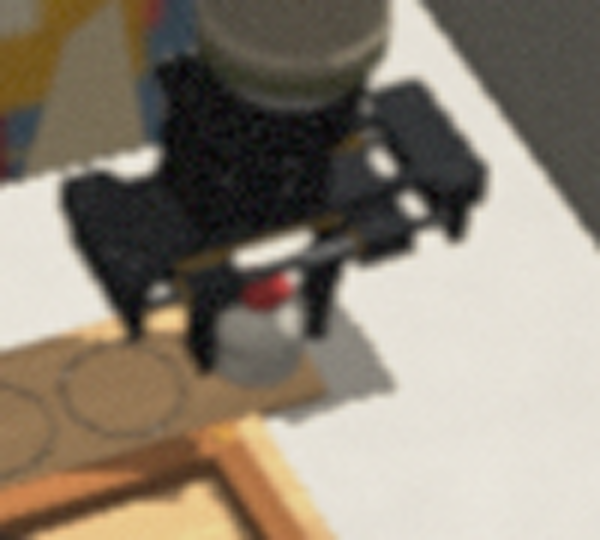

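Emit:
{"op": "arm_command", "data": {
  "rows": [
    [0,0,0,0,0,0],
    [0,0,0,0,0,0],
    [0,0,-0.01,0,0,0],
    [0,0,-0.02,0,0,0]
  ],
  "jaw": 0.5,
  "grip_force": 5
}}

```text
t: 36.93
position: [467.6, 306.4, 201.6]
tool_rot: [[-1.0, -0.023, 0.001], [-0.023, 1.0, 0.0], [-0.001, 0.0, -1.0]]
force: [-1.7, -0.7, 7.9]
finger_gap: 48.0
```

Run:
```python
from h import *
s_=st()
```

```text
36.9333 p [467.562 306.399 201.633] yaw x -178.6875654070707 z [ 0.001  0.    -1.   ] F [-1.676 -0.682  7.914] gap 47.97966351210864 q [ 0.16   0.641 -1.037  1.8    0.626  1.071  0.485]
```

Emit:
{"op": "arm_command", "data": {
  "rows": [
    [0,-0.05,0.01,0,0,0],
    [0,-0.15,0.01,0,0,0],
    [0,-0.3,0.01,0,0,0],
    [0,-0.5,0.01,0,0,0],
    [0,-0.75,0.01,0,0,0],
    [0,-1,0.01,0,0,0],
    [0,-1.3,0.01,0,0,0],
    [0,-1.6,0.01,0,0,0],
    [0,-1.9,0.01,0,0,0],
    [0,-2.15,0.01,0,0,0],
    [0,-2.35,0.01,0,0,0],
    [0,-2.5,0.01,0,0,0],
    [0,-2.5,0.01,0,0,0],
    [0,-2.5,0.01,0,0,0]
  ]
}}

```text
t: 38.1
position: [467.8, 242.5, 201.5]
tool_rot: [[-1.0, -0.022, 0.0], [-0.022, 1.0, -0.001], [-0.0, -0.001, -1.0]]
force: [0.2, 0.2, 6.6]
finger_gap: 47.5
```

Run:
```python
from h import *
s_=st()
s=grab('side');t=grab('top')
save('s27',s['im'],(230,100,350,190),6)
save('t27',t['im'],(150,180,290,260),5)
```

```text
38.1 p [467.829 242.515 201.488] yaw x -178.7619892838848 z [ 0.    -0.001 -1.   ] F [0.184 0.226 6.582] gap 47.48062412941628 q [ 0.314  0.585 -1.067  1.882  0.598  1.037  0.586]
```

View pics/s27.png

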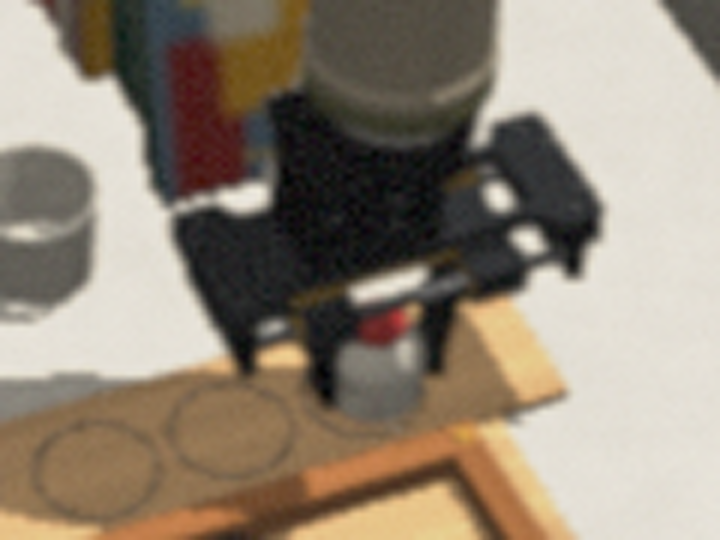

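View pics/t27.png

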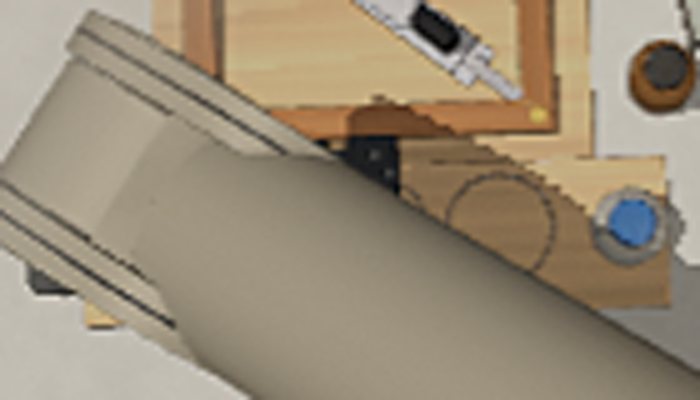

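Emit:
{"op": "arm_command", "data": {
  "rows": [
    [0,-0.1,0,0,0,0],
    [0,-0.25,0,0,0,0],
    [0,-0.45,0,0,0,0],
    [0,-0.7,0,0,0,0],
    [-0.01,-1,0,0,0,0],
    [-0.01,-1.3,0,0,0,0],
    [-0.01,-1.6,0,0,0,0],
    [-0.01,-1.9,0,0,0,0],
    [-0.02,-2.2,0,0,0,0],
    [-0.02,-2.5,0,0,0,0],
    [-0.02,-2.7,0,0,0,0],
    [-0.02,-2.9,0,0,0,0],
    [-0.02,-3,0,0,0,0],
    [-0.02,-3.04,0,0,0,0],
    [-0.02,-3.04,0,0,0,0],
    [-0.02,-3.04,0,0,0,0],
    [-0.02,-3.04,0,0,0,0]
  ]
}}

```text
t: 39.62
position: [467.1, 166.8, 201.3]
tool_rot: [[-1.0, -0.022, -0.0], [-0.022, 1.0, -0.0], [0.0, -0.0, -1.0]]
force: [-0.4, 2.6, 6.7]
finger_gap: 48.1
```

Run:
```python
from h import *
s_=st()
s=grab('side')
save('s28',s['im'],(230,100,350,190),6)
```

```text
39.6167 p [467.069 166.78  201.34 ] yaw x -178.74228717696676 z [-0. -0. -1.] F [-0.415  2.591  6.692] gap 48.05117104427561 q [ 0.504  0.529 -1.101  1.96   0.563  1.002  0.73 ]
```

View pics/s28.png

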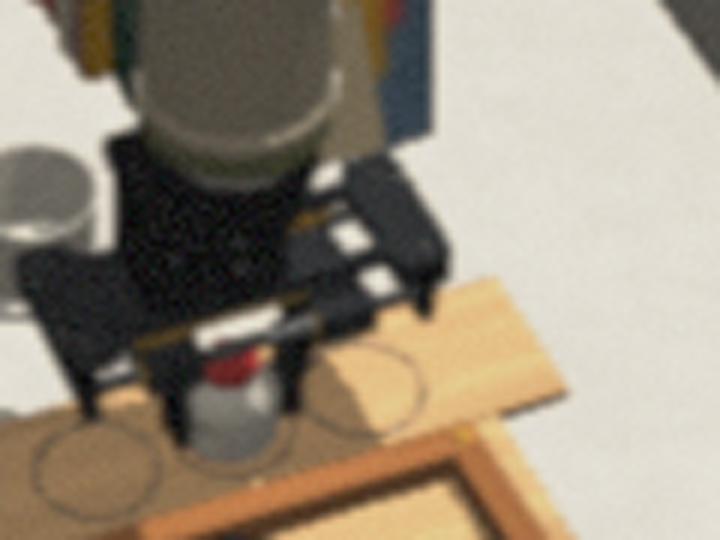

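Emit:
{"op": "arm_command", "data": {
  "rows": [
    [0,0,0,0,0,0],
    [0,0,0,0,0,0],
    [0,0,0,0,0,0],
    [0,0,0.5,0,0,0],
    [0,0,1.3,0,0,0],
    [0,0,2.4,0,0,0],
    [0,0,3.6,0,0,0],
    [0,-1,4.5,0,0,0],
    [0,-2.5,5,0,0,0],
    [0,-4,5,0,0,0],
    [0,-5.5,5,0,0,0],
    [0,-7,5,0,0,0],
    [0,-8.5,5,0,0,0],
    [0,-10,5,0,0,0],
    [0,-11,5,0,0,0],
    [0,-11,5,0,0,0]
  ],
  "jaw": 0.66
}}

```text
t: 41.0
position: [466.4, -113.4, 326.4]
tool_rot: [[-1.0, -0.015, -0.001], [-0.015, 1.0, -0.001], [0.001, -0.001, -1.0]]
force: [-1.0, -0.3, 0.7]
finger_gap: 57.2
```

Run:
```python
from h import *
s_=st()
s=grab('side');t=grab('top')
save('s29',s['im'],(220,140,350,250),6)
save('t29',t['im'],(150,130,290,250),5)
```

```text
41.0 p [ 466.357 -113.444  326.41 ] yaw x -179.15677717262264 z [-0.001 -0.001 -1.   ] F [-1.016 -0.312  0.662] gap 57.17635034991892 q [ 1.299  0.303 -1.288  1.886  0.315  1.188  1.488]
```

View pics/s29.png

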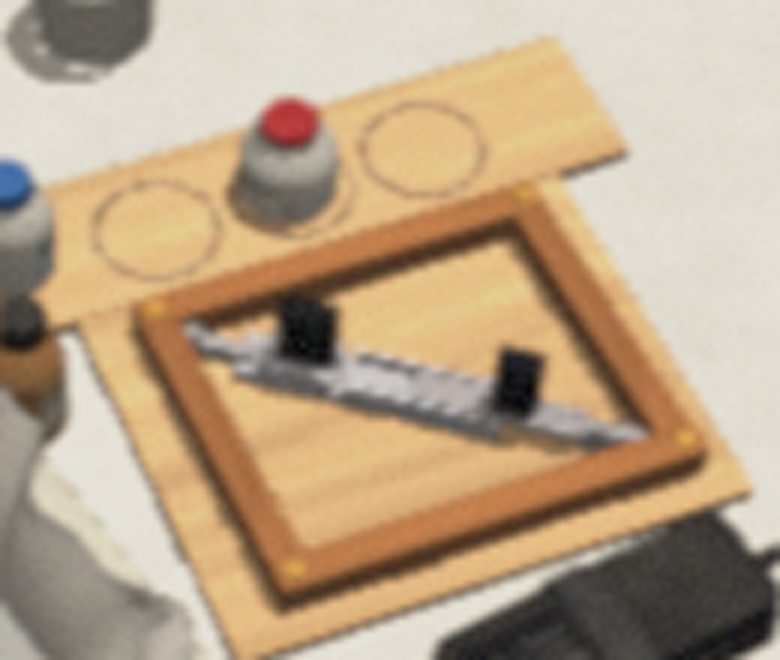

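View pics/t29.png

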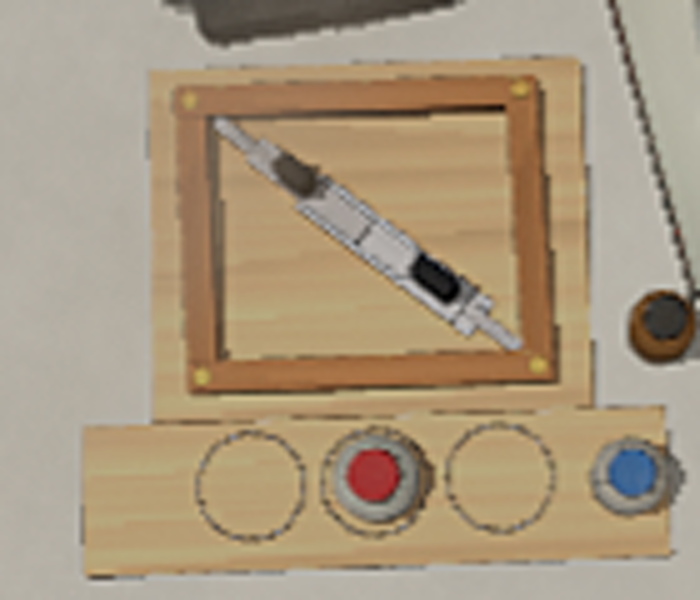

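Run:
```python
from h import *
t=grab('top');s=grab('side')
for n,f,b in(('top',t,(215,215,240,240)),('side',s,(255,150,280,168))):
    hsv=cv2.cvtColor(f['im'],cv2.COLOR_BGR2HSV)
    m=(((hsv[:,:,0]>168)|(hsv[:,:,0]<5))&(hsv[:,:,1]>130)).astype(np.uint8)
    M=np.zeros_like(m);x0,y0,x1,y1=b;M[y0:y1,x0:x1]=m[y0:y1,x0:x1]
    mm=cv2.moments(M,True);c=(mm['m10']/mm['m00'],mm['m01']/mm['m00']);print(n,c,mm['m00'],plane(f,[c],60),plane(f,[c],57))
# rings: extreme points left/right rings -> middle = mean of centres (top, side)
P=lambda x,y:plane(t,[((x+.5)/5-.5+150,(y+.5)/5-.5+130)],8)[0]
S=lambda x,y:plane(s,[((x+.5)/6-.5+220,(y+.5)/6-.5+140)],8)[0]
L=P(251,486);R=P(500,477.5);print('top L,R,mid',L,R,(L+R)/2)
L=S(422,149.5);R=S(157,230);print('side',L,R,(L+R)/2)
# dark arc of the rings in top via adaptive mask: ellipse fit
g=cv2.cvtColor(t['im'],cv2.COLOR_BGR2GRAY).astype(np.float32)
d=cv2.GaussianBlur(g,(0,0),4)-cv2.GaussianBlur(g,(0,0),.6)
for cx,cy in((251,486),(500,477.5)):
    c=np.array([(cx+.5)/5-.5+150,(cy+.5)/5-.5+130]);pts=[]
    for a in np.radians(np.arange(0,360,6)):
        r=np.arange(9,13,.1);q=(c+np.c_[np.cos(a)*r,np.sin(a)*r]).astype(np.float32)
        v=cv2.remap(d,q[:,:1].copy(),q[:,1:].copy(),cv2.INTER_LINEAR)[:,0];pts.append(q[v.argmax()])
    e=cv2.fitEllipse(np.array(pts));print(e,plane(t,[e[0]],8))
```

```text
top (224.41666666666666, 224.47619047619048) 84.0 [[467.19226594 164.3656071   60.        ]] [[467.39140359 164.56935241  57.        ]]
side (267.8, 160.08) 50.0 [[465.22084379 165.17671731  60.        ]] [[462.64129679 166.22217875  57.        ]]
top L,R,mid [465.30332629 237.20733318   8.        ] [467.68630974  96.90939362   8.        ] [466.49481801 167.0583634    8.        ]
side [460.41963059 237.90046188   8.        ] [463.13002758  98.10509876   8.        ] [461.77482908 168.00278032   8.        ]
((199.71713256835938, 226.78421020507812), (21.12773895263672, 21.382898330688477), 36.342620849609375) [[465.3518195 237.4403481   8.       ]]
((249.59320068359375, 225.1050567626953), (20.97488784790039, 21.27211570739746), 116.32933044433594) [[467.67238434  96.92877586   8.        ]]
```

Emit:
{"op": "arm_command", "data": {
  "rows": [
    [0,1,0,0,0,0],
    [0,2.4,0,0,0,0],
    [0,3.9,0,0,0,0],
    [0,5.4,0,0,0,0],
    [0,6.9,0,0,0,0],
    [0,8.4,0,0,0,0],
    [0,9.8,0,0,0,0],
    [0,10.7,0,0,0,0],
    [0,11,0,0,0,0],
    [0,11,-0.2,0,0,0],
    [0,11,-1,0,0,0],
    [0,11,-2.2,0,0,0],
    [0,11,-3.4,0,0,0],
    [0,11,-4.4,0,0,0],
    [0,11,-4.9,0,0,0],
    [0,11,-4.95,0,0,0],
    [0,11,-4.95,0,0,0]
  ]
}}

```text
t: 42.62
position: [467.0, 167.2, 202.7]
tool_rot: [[-1.0, -0.023, -0.001], [-0.023, 1.0, 0.0], [0.001, 0.0, -1.0]]
force: [0.5, -0.2, 1.0]
finger_gap: 57.5
```

Emit:
{"op": "arm_command", "data": {
  "rows": [
    [0,0,0,0,0,0],
    [0,0,0,0,0,0],
    [0,0,0,0,0,0],
    [0,0,0,0,0,0]
  ],
  "jaw": 0.5,
  "grip_force": 5
}}

```text
t: 42.95
position: [467.6, 167.6, 203.8]
tool_rot: [[-1.0, -0.022, 0.002], [-0.022, 1.0, -0.0], [-0.002, -0.0, -1.0]]
force: [-0.9, -1.9, 7.3]
finger_gap: 47.8
```

Run:
```python
from h import *
st()
```

```text
42.95 p [467.617 167.57  203.782] yaw x -178.7224516204416 z [ 0.002 -0.    -1.   ] F [-0.862 -1.912  7.348] gap 47.82242581676336 q [ 0.506  0.526 -1.104  1.957  0.561  1.005  0.731]
```

Emit:
{"op": "arm_command", "data": {
  "rows": [
    [-0.01,0.02,0,0,0,0],
    [-0.02,0.05,0,0,0,0],
    [-0.03,0.08,0,0,0,0],
    [-0.03,0.08,0,0,0,0],
    [-0.03,0.08,0,0,0,0]
  ]
}}

```text
t: 43.37
position: [467.3, 168.9, 203.7]
tool_rot: [[-1.0, -0.022, 0.003], [-0.022, 1.0, -0.001], [-0.002, -0.002, -1.0]]
force: [1.3, -4.2, 7.6]
finger_gap: 47.6
```

Emit:
{"op": "arm_command", "data": {
  "rows": [
    [0,0,0,0,0,0],
    [0,0,0,0,0,0],
    [0,0,0,0,0,0],
    [0,0,0.5,0,0,0],
    [0,0,1.3,0,0,0],
    [0,0,2.4,0,0,0],
    [0,0,3.6,0,0,0],
    [0,-1,4.5,0,0,0],
    [0,-2.5,5,0,0,0],
    [0,-4,5,0,0,0],
    [0,-5.5,5,0,0,0],
    [0,-7,5,0,0,0],
    [0,-8.5,5,0,0,0],
    [0,-10,5,0,0,0],
    [0,-11,5,0,0,0],
    [0,-11,5,0,0,0]
  ],
  "jaw": 0.66
}}

```text
t: 44.7
position: [465.9, -111.0, 327.9]
tool_rot: [[-1.0, -0.015, -0.0], [-0.015, 1.0, -0.001], [0.0, -0.001, -1.0]]
force: [-1.4, -0.1, -1.0]
finger_gap: 57.6
```

Run:
```python
from h import *
s_=st()
t=grab('top');s=grab('side')
save('s30',s['im'],(220,140,350,250),6)
save('t30',t['im'],(150,130,290,250),5)
for n,f,b in(('top',t,(215,215,240,240)),('side',s,(255,150,280,168))):
    hsv=cv2.cvtColor(f['im'],cv2.COLOR_BGR2HSV)
    m=(((hsv[:,:,0]>168)|(hsv[:,:,0]<5))&(hsv[:,:,1]>130)).astype(np.uint8)
    M=np.zeros_like(m);x0,y0,x1,y1=b;M[y0:y1,x0:x1]=m[y0:y1,x0:x1]
    mm=cv2.moments(M,True);c=(mm['m10']/mm['m00'],mm['m01']/mm['m00']);print(n,c,mm['m00'],plane(f,[c],60),plane(f,[c],57))
```

```text
44.7 p [ 465.855 -111.045  327.897] yaw x -179.12717192079654 z [-0.    -0.001 -1.   ] F [-1.379 -0.106 -0.978] gap 57.56197818113571 q [ 1.302  0.298 -1.294  1.887  0.31   1.189  1.488]
top (223.5952380952381, 224.57142857142858) 84.0 [[466.973 166.589  60.   ]] [[467.171 166.798  57.   ]]
side (268.42857142857144, 159.83673469387756) 49.0 [[464.983 167.186  60.   ]] [[462.403 168.238  57.   ]]
```

View pics/s30.png

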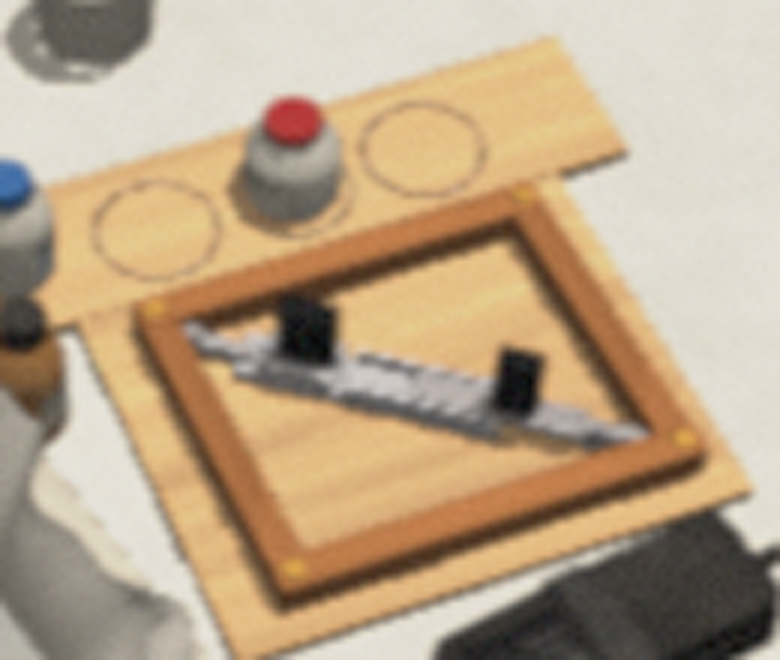

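View pics/t30.png

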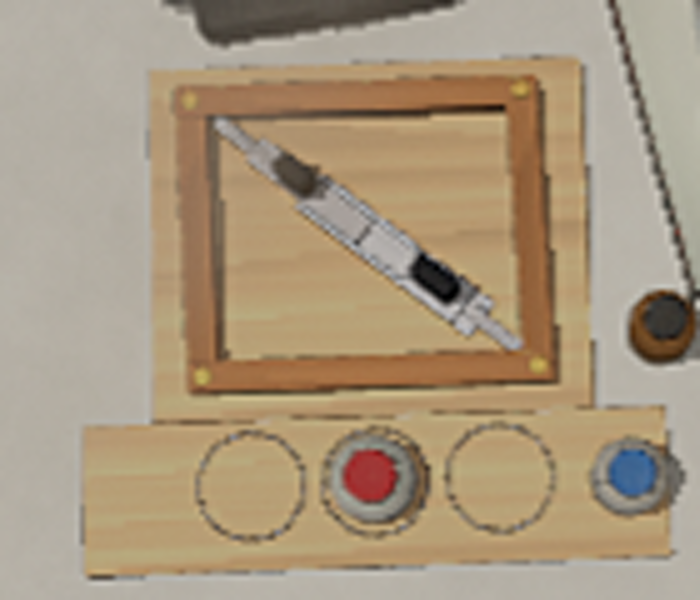

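Run:
```python
from cell import env
print(env.finish_job())
```

```text
the job is handed in; nothing more can be done
None
```

I laid the rule along both diagonals and slid the squat (red-lidded) pot to the middle ring, because the two lengths agree within 7 mm. I handed the job in at about 45 s of the 72 s allowed.

- **First diagonal (near left to far right):** the tongue was drawn out about 27.9 mm when both ends touched, so the rule was about 213 mm long.
- **Second diagonal (near right to far left):** the tongue was drawn out about 33.2 mm, so the rule was about 218 mm long. I left the rule lying there.
- **Difference:** about 5.3 mm, with the second diagonal longer. The contact pushes along the rule were 3–6 N.
- **Pot:** it was gripped lightly, pressed down slightly and slid along the lip. It stopped about 2.5 mm short of centre, so I slid it again to correct that.

**Last checks:**
- **Pot position:** the pot is within about 1 mm of the ring's centre in both cameras.
- **Rule and frame:** the rule's ends sit in the corners. The bar angles measured in the first picture and after the second diagonal agree within about 0.1°.
- **Bystanders:** the white bottle, amber bottle and power supply look unmoved.

**Checks that disagreed:**
- **Frame skew from pictures:** the frame's pins, located to sub-pixel accuracy, gave a diagonal difference of about 5–6 mm. Picking them by hand in one picture gave 7.6 mm, and a rough fit of the bar edges suggested about 9 mm. I judged the edge fit biased by the visible bar walls and relied on the rule.
- **Tongue zero:** on the first diagonal the tongue's closed stop came about 1.7 mm further back than where I first gripped it, so I used the stop as zero.
- **Cameras:** the two cameras differ by about 4–5 mm in x.

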